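# Spacer onto the spindle, then the blind cap held hole-up

## Task

We are rebuilding the sander spindle on the bench: slide the loose spacer ring over the upright shaft until it sits flat on the shaft's shoulder, and let go of it. Then find the blind hole in the end cap (the shorter square aluminium block, lying on its side, with a hole in one end only), turn the cap so that the hole points straight up, and finish still holding it like that in the gripper, about 20 cm above the bench and touching nothing else, ready for me to grease it. Leave the longer solid block, the pencil and the wood offcut where they lie.

Things in the scene. Friction and masses are not known exactly. Their poses are not given: they have to be found in the camera images.
- spindle: Spindle unit fixed to the bench: grey round flange 140 across and 30 high; on it a steel shoulder disc 52 across whose top is 42 above the bench; from its middle rises a steel shaft 20 across, its top (with a 5 mm chamfer) 100 above the bench. Origin on the axis at bench height, z up. It does not move.
- spindle_shoulder (a point): On the shaft's axis at the top face of the shoulder (42 above the bench), where the spacer must sit.
- spindle_top (a point): Middle of the shaft's top end, 100 above the bench.
- spacer: Aluminium spacer ring lying flat, outside 50 across, bore 25 across (2.5 clearance all round on the shaft), 36 high, about 0.12 kg. Origin at the centre of its underside, z along its axis. Either face may end down.
- spacer_mid (a point): Centre of the spacer ring, 18 from either face.
- cap: Blind end cap: aluminium block 46 x 46 square, 70 long, 0.2 to 0.42 kg, lying on a long face. A round hole 28 across, 45 deep, in one end; other end closed. x runs along the block and points OUT of the hole; origin at the middle of the long face it lies on, z up at start. The open end starts facing the robot or up to 100 degrees either side. Cap and solid block may have swapped places.
- cap_mid (a point): Centre of the cap block (35 from either end, 23 from each long face); axes as cap.
- cap_mouth (a point): Centre of the hole's mouth, 35 from cap_mid along the cap's x; axes as cap.
- blank: Solid aluminium block, no hole, 105 x 46 x 46, lying flat; origin at the middle of its underside, x along it. NOT the cap (the cap is shorter). Leave alone.
- pencil: Round pencil, 8 thick, 168 long, lying; origin at the middle of its underside. Leave alone.
- offcut: Wood offcut 100 x 35 x 18, origin at the middle of its underside. Leave alone.
There are look-alikes about, which are no part of the job. Leave any red, turquoise or yellow look-alike of the cap alone.

How it is judged:
On the way, in this order (a step that is already met when the one before it is completed fails the run):
1. the spacer sits on the spindle's shoulder, let go (horizontal distance between spacer_mid and spindle_shoulder below 0.006 m and z of spacer_mid in the frame of spindle_shoulder between 0.014 and 0.022 m and angle between the z axis of spacer and the z axis of spindle, either way round below 0.1 rad and contact force between spacer and the fingers below 0.1 N), for 0.2 s.
2. the cap is lifted clear of the bench in the gripper (height (world z) of cap_mid above 0.08 m and contact force between cap and the fingers above 1 N), for 0.2 s.
At the end, for the whole second after the job is handed in: The spacer is on the shaft, within 4 mm of resting on the shoulder and level, not touched by the fingers; the cap is held still in the fingers with its hole pointing up within 15 degrees, its centre 13 to 32 cm above the bench, touching nothing but the robot (all of step 1 and angle between cap's own x axis and vertical below 0.26 rad and height (world z) of cap_mid between 0.13 and 0.32 m and contact force between cap and the fingers above 1 N and linear speed of cap below 0.05 m/s and contact force between cap and spindle below 0.2 N and contact force between cap and spacer below 0.2 N and contact force between cap and blank below 0.2 N); the arm keeps its last pose, push and grip.
It fails at once if the solid block, the pencil or the offcut is moved more than 3 cm (distance of any of blank, pencil, offcut from where it was at the start of the episode above 0.03 m).
It also fails if it takes over 64 s, if anything falls off the work surface, if the arm or the gripper's body presses on something with over 40 N, if the wrist force passes 120 N, or if a joint passes its speed limit or range.

## Robot

A 7-joint arm with a two-finger parallel gripper is mounted at the origin on the work surface. World frame = base frame: x ahead of the robot, y to its left, z up, the work surface at z = 0. Lengths are in m, angles in rad, forces in N, time in s.
With the tool pointing down it reaches from about 0.425 to 0.875 m from the base axis. Payload 8.4 kg.
Tool frame: the origin (TCP) lies at the very end of the fingers, on their centre line; the grasp point (between the pads) lies 19 mm behind it; z points along the fingers, y is the direction in which the jaws open and shut (so a half turn about z gives the same grasp; the last joint's range is limited). The gripper opens to 87 mm and grips with 3 to 60 N. Pads are 19 mm wide; open, the fingers measure 117 mm over their backs; the gripper's body (75 mm by 190 mm) begins 51 mm behind the grasp point.
Start: joints at [-1.239, 0.333, 0.04, 1.465, -0.013, 1.343, -0.059], TCP at [0.271, 0.591, 0.184] pointing down, gripper open.
Joint ranges: [-2.58, 2.58], [-0.38, 2.09], [-1.3, 1.39], [0.25, 2.4], [-1.5, 4.64], [0.08, 2.09], [-2.65, 2.65]. Speed limits (rad/s): [2.22, 2.22, 2.79, 2.79, 3.14, 3.14, 3.14].

## Interface

Orientations are given as a unit quaternion [x, y, z, w].
In Python, from bench import readout, imaging, order gives the robot as it stands.
- The arm moves only by the tool play_rows, never from a script. Its argument "commands" is a list that holds one entry, the list of rows, each a list of 7 numbers: the shift along the tool's x, y, z normalised to -1 to 1, where 1 is 0.12 m, then the turn, a rotation vector about the tool's x, y, z normalised to -1 to 1, where 1 is 180 degrees, then the closure, from -1 (fully open) to 1 (shut). In form: [[[x, y, z, rx, ry, rz, claw], ...]]. A call has 1 to 8 rows; each row is the pose to reach, as a shift and turn from the pose commanded when the call began, along the tool's axes at that moment, turning the shorter way round; what a row does not reach only later rows make up. A row lasts 1/10 s, in which the tool goes at most 50 mm and 8.59 degrees, less where a joint would pass 70% of its speed; a pose out of reach is approached as far as the arm can. A call with a number of a shift or a turn outside -1 to 1 is refused whole. A call with a gripper value outside its range is refused whole. The fingers move at their own pace and stop on an object; "force" is the grip in N (left out, the last holds). Time passes only in rows, so rows that repeat a pose let the fingers close. It gives the time, the measured TCP pose, the force and the opening at its end, in the units of the state.
- readout.sense(): the state, without advancing time (a new reading comes with each control period).
- imaging.read_camera(name): name is "scene" or "side" or "wrist"; returns (picture, depth): 400x640x3 uint8, red, green, blue; 400x640 float32, m along the optical axis (not along the pixel's ray), 0 where there is no reading.
- imaging.camera_params(name): a dict with "fovy" (degrees; the focal length in pixels is half the picture's height over the tangent of half this angle, whatever the lens; pixels are square), "cx", "cy" (the principal point, pixels), "R" (3x3) and "t" (3): a world point X has camera coordinates R X + t; the wrist camera has in their place "hand_eye" (4x4, takes a point from camera to tool coordinates, whose origin is the TCP and whose axes are the flange's). Camera axes: x right, y down, z forward; pixel columns grow to the right and rows downward; lengths in m; the calibration is good to about 2 mm. The wrist camera is an equidistant fisheye: a pixel r from the principal point sees the ray r / f radians off the axis. A picture is of the moment at which its call begins: read the wrist's pose just before it. camera_params takes no time and is no camera call.
- order.close_job(): hands the job in, once; it reports no verdict.
The state is a dict: "t": time; "qpos": joint angles; "qvel": joint speeds; "effort": joint torques, N m; "eef_pos": TCP position; "ee_rot": TCP orientation; "wrist_force": force on the tool from outside, world axes, zero at the start; "moment": the same for the moment, N m; "opening": opening from 0.0 (shut) to 1.0 (fully open).
Only numpy, scipy, OpenCV 4.12 (cv2) and the standard library are available. Lean on these libraries where they do the work, as an engineer would, in place of code of your own. Each camera call takes 0.05 s, during which the arm holds its last target.

## Working session

There is one attempt and no reset: what is moved stays moved. The work goes in short steps, Python scripts to look and compute and a tool call to move; the robot and the scene stay as the last step left them, time stands still between calls to the robot, and variables do not carry over. Pictures are saved under pics/ and viewed, and the job is handed in when it is done.

Besides the shell and the picture viewer there is one more tool, called after "Call:" as a command line: name --argument value ..., lists and objects as JSON in quotes. play_rows: Moves the arm, as the interface text tells. Its arguments: {"type":"object","properties":{"commands":{"type":"array","items":{"type":"array","items":{"type":"array","items":{"type":"number"}}}},"force":{"type":"number"}},"required":["commands"]}

```bash
mkdir -p pics; ls; cat > h.py <<'E'
import numpy as np, cv2
from bench import readout, imaging, order
from scipy.spatial.transform import Rotation as Ro
def grab(n,tag):
    s=readout.sense(); p,d=imaging.read_camera(n)
    np.savez(f'pics/{tag}.npz',p=p,d=d,pos=s['eef_pos'],rot=s['ee_rot'])
    cv2.imwrite(f'pics/{tag}.png',p[:,:,::-1]); return p,d
def world(n,tag,u,v,z=None):
    """pixel->world by depth, or by plane z"""
    f_=np.load(f'pics/{tag}.npz'); c=imaging.camera_params(n)
    f=200/np.tan(np.radians(c['fovy'])/2)
    a,b=u-c['cx'],v-c['cy']
    if n=='wrist':
        r=np.hypot(a,b); th=r/f; ray=np.array([a/r*np.sin(th),b/r*np.sin(th),np.cos(th)]) if r>0 else np.array([0,0,1.])
        H=np.array(c['hand_eye']); Rt=Ro.from_quat(f_['rot']).as_matrix()
        M=Rt@H[:3,:3]; o=Rt@H[:3,3]+f_['pos']
    else:
        ray=np.array([a/f,b/f,1.]); R=np.array(c['R']);M=R.T;o=-R.T@np.array(c['t'])
    w=M@ray
    if z is None:
        d=f_['d'][int(round(v)),int(round(u))]
        return o+w*d/ray[2]
    return o+w*(z-o[2])/w[2]
def crop(tag,u0,v0,u1,v1,out,k=4):
    p=cv2.imread(f'pics/{tag}.png')[v0:v1,u0:u1]
    cv2.imwrite(f'pics/{out}.png',cv2.resize(p,None,fx=k,fy=k,interpolation=cv2.INTER_CUBIC))
E
python3 - <<'E'
from h import *
for n in('scene','side','wrist'): grab(n,n+'0'); c=imaging.camera_params(n);print(n,c)
print(readout.sense())
E
```

```text
pics
scene {'fovy': 47.861088743490654, 'cx': 320.69793865181856, 'cy': 200.9601276046158, 'R': array([[ 0.03914039,  0.99907838,  0.01761856],
       [ 0.67830535, -0.01361814, -0.73465393],
       [-0.73373693,  0.0407054 , -0.67821323]]), 't': array([-0.00580044, -0.28876856,  1.54201436])}
side {'fovy': 49.76399608412899, 'cx': 319.8019795899873, 'cy': 195.88505017615824, 'R': array([[ 0.77175518, -0.63581944, -0.01129497],
       [-0.40619244, -0.47921318, -0.77805041],
       [ 0.48928688,  0.60505236, -0.6281003 ]]), 't': array([-0.42460712,  0.26361759,  0.75164415])}
wrist {'fovy': 65.70646984690485, 'cx': 321.90541774973315, 'cy': 196.43380748889257, 'hand_eye': array([[ 3.10885476e-04, -9.53114103e-01, -3.02610987e-01,
         8.44307002e-02],
       [ 9.99999734e-01,  4.96058670e-04, -5.35060288e-04,
        -5.04140767e-04],
       [ 6.60086310e-04, -3.02610740e-01,  9.53114004e-01,
        -2.01394241e-01],
       [ 0.00000000e+00,  0.00000000e+00,  0.00000000e+00,
         1.00000000e+00]])}
{'t': 0.15, 'qpos': array([-1.23918681,  0.33375486,  0.03985724,  1.46607424, -0.01339049,
        1.3432763 , -0.0585084 ]), 'qvel': array([-0.0004018 , -0.00129797,  0.00055962, -0.00138027,  0.000764  ,
       -0.00177385,  0.0006231 ]), 'effort': array([ 2.85582726e-03, -6.56844807e+01,  1.33721452e+00, -4.04108191e+01,
       -5.94903412e-02,  4.17477207e-02,  1.14414581e-04]), 'eef_pos': array([0.27128953, 0.59022848, 0.18365635]), 'ee_rot': array([ 2.13745371e-01,  9.76889210e-01, -6.16828993e-04, -9.13744256e-05]), 'wrist_force': array([ 0.59074336, -0.56996962, -0.6520126 ]), 'moment': array([-0.0059438 , -0.02962104,  0.00867388]), 'opening': 1.0019095334069692}
```

View pics/scene0.png

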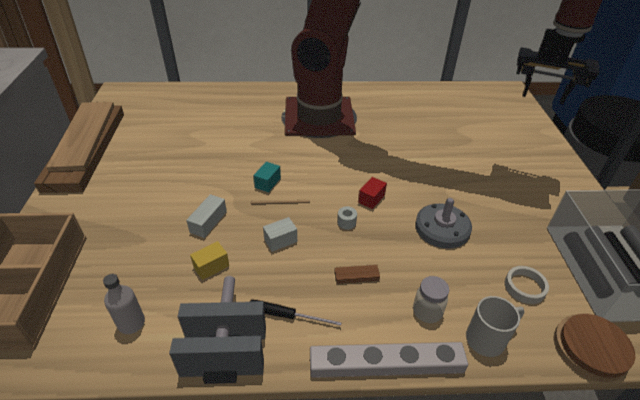

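View pics/side0.png

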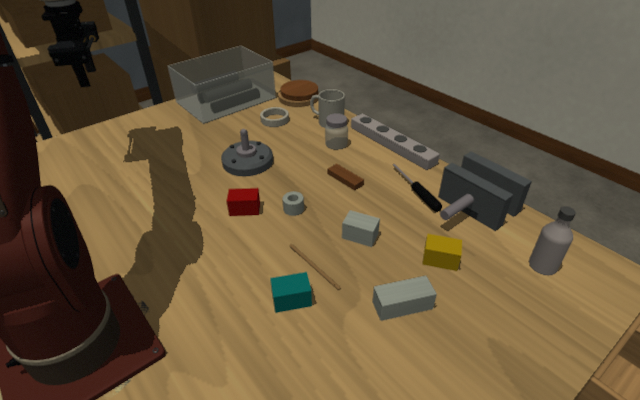

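View pics/wrist0.png

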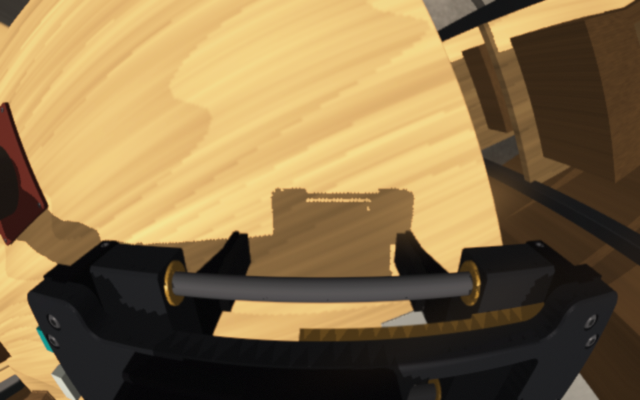

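The scene picture shows the spindle at (444,222), the spacer at (347,218), the pencil at (280,202) and the offcut at (357,274). There are two grey blocks, at (280,235) and (207,216), plus turquoise, red and yellow look-alikes. The grey block at (280,235) looks shorter, so it is the likely cap. I'll measure both to check.

```bash
python3 - <<'E'
from h import *
crop('scene0',180,160,480,260,'c1',2.6)
crop('side0',210,120,450,330,'c2',3)
# top-plane point clouds
for n,boxes in {'scene':{'capA':(258,210,302,255),'blkB':(184,192,230,240),'spacer':(332,203,362,233),'spindle':(412,192,476,248)},'side':{'capA':(338,208,384,248),'blkB':(368,272,440,320),'spacer':(278,188,308,218),'spindle':(218,126,276,176)}}.items():
  for k,(a,b,c_,d_) in boxes.items():
    P=np.array([world(n,n+'0',u,v) for v in range(b,d_) for u in range(a,c_)])
    h={'capA':.046,'blkB':.046,'spacer':.036,'spindle':.030}[k]
    T=P[abs(P[:,2]-h)<.006]
    r=cv2.minAreaRect(T[:,:2].astype(np.float32)*1000)
    print(n,k,len(T),np.median(T,0).round(4),r)
    if k=='spindle':
        for lo,hi in((.037,.048),(.06,.095),(.095,.106)):
            S=P[(P[:,2]>lo)&(P[:,2]<hi)]; print(lo,len(S),S.mean(0).round(4),S.min(0).round(3),S.max(0).round(3))
E
```

```text
scene capA 475 [ 0.5714 -0.1175  0.0478] ((568.107421875, -116.95878601074219), (49.6238899230957, 71.16655731201172), 26.183130264282227)Traceback (most recent call last):
  File "<stdin>", line 7, in <module>
  File "h.py", line 10, in world
    f_=np.load(f'pics/{tag}.npz'); c=imaging.camera_params(n)
                                     ~~~~~~~~~~~~~~~~~~~~~^^^
ValueError: time passes only in moves, steps and waits
```

View pics/c1.png

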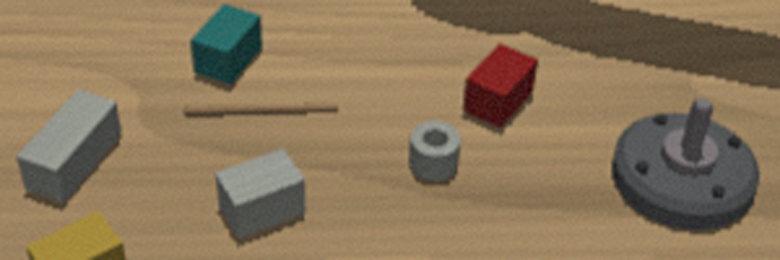

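View pics/c2.png

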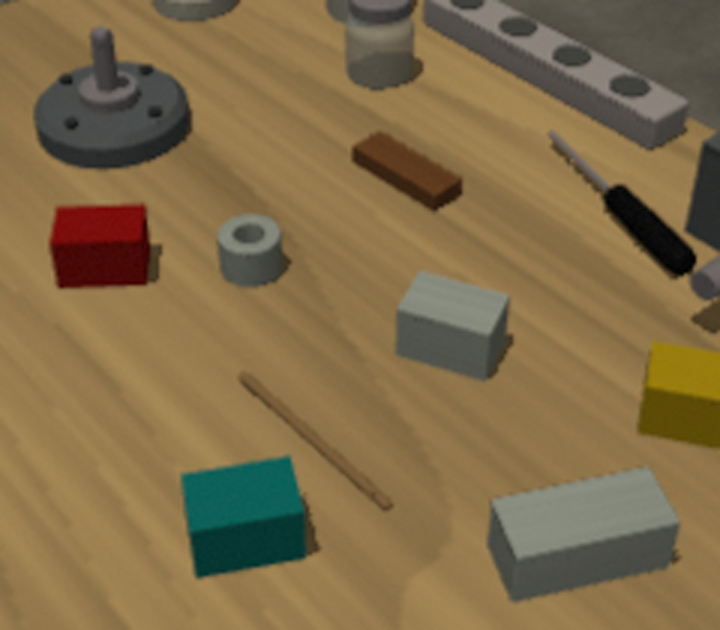

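The crops confirm that the grey block at scene (280,235) is the short one, with a top of about 50x71 mm. The block at (207,216) is the longer blank. No hole shows on the cap's faces visible in the scene view. I'll cache the calibration and finish measuring.

```bash
python3 - <<'E'
import pickle
from bench import imaging
pickle.dump({n:imaging.camera_params(n) for n in('scene','side','wrist')},open('cal.pkl','wb'))
E
sed -i "s/c=imaging.camera_params(n)/c=CAL[n]/; s/^def grab/import pickle\nCAL=pickle.load(open('cal.pkl','rb'))\ndef grab/" h.py
cat > m.py <<'E'
from h import *
for n,boxes in {'scene':{'capA':(258,210,302,255),'blkB':(184,192,230,240),'spacer':(332,203,362,233),'spindle':(412,192,476,248),'red':(350,170,395,215)},'side':{'capA':(338,208,384,248),'blkB':(368,272,440,320),'spacer':(278,188,308,218),'spindle':(218,126,276,176)}}.items():
  for k,(a,b,c_,d_) in boxes.items():
    P=np.array([world(n,n+'0',u,v) for v in range(b,d_) for u in range(a,c_)])
    h={'capA':.046,'blkB':.046,'red':.046,'spacer':.036,'spindle':.030}[k]
    T=P[abs(P[:,2]-h)<.006]
    r=cv2.minAreaRect(T[:,:2].astype(np.float32)*1000)
    print(n,k,len(T),np.median(T,0).round(4),np.round(r[0],1),np.round(r[1],1),round(r[2],1))
    if k=='spindle':
        for lo,hi in((.037,.048),(.06,.095),(.095,.106)):
            S=P[(P[:,2]>lo)&(P[:,2]<hi)]
            if len(S):print(lo,len(S),S.mean(0).round(4),S.min(0).round(3),S.max(0).round(3))
E
python3 m.py
```

```text
scene capA 475 [ 0.5714 -0.1175  0.0478] [ 568.1 -117. ] [49.6 71.2] 26.2
scene blkB 616 [ 0.5048 -0.3037  0.0477] [ 500.  -303.7] [ 48.5 107.3] 65.1
scene spacer 208 [0.515  0.0508 0.0373] [510.1  52.3] [48.7 49.8] 28.0
scene spindle 1279 [0.5552 0.2865 0.0315] [537.9 294.3] [137.1 132.8] 61.8
0.037 238 [0.5406 0.2941 0.0428] [0.48  0.246 0.037] [0.588 0.349 0.048]
0.06 91 [0.5405 0.2939 0.0782] [0.527 0.287 0.06 ] [0.547 0.306 0.095]
0.095 41 [0.537  0.296  0.0996] [0.526 0.288 0.095] [0.544 0.305 0.104]
scene red 354 [0.4249 0.1258 0.0479] [447.7 107. ] [ 46.5 141.6] 52.5
side capA 541 [ 0.5666 -0.1185  0.0461] [ 569.2 -116.1] [51.3 70. ] 26.7
side blkB 1267 [ 0.4971 -0.3051  0.0462] [ 500. -303.] [ 49.4 105.6] 64.4
side spacer 219 [0.5088 0.0512 0.0352] [510.8  52.3] [48.4 48.5] 35.7
side spindle 860 [0.5206 0.2775 0.0296] [533.3 293. ] [133.3 130.8] 23.2
0.037 156 [0.5328 0.2923 0.0415] [0.509 0.271 0.037] [0.583 0.325 0.047]
0.06 90 [0.5323 0.2924 0.078 ] [0.525 0.286 0.061] [0.545 0.303 0.095]
0.095 23 [0.5338 0.2956 0.0984] [0.526 0.287 0.095] [0.542 0.303 0.101]
```

The measurements from both cameras agree:

| Item | Position (m) | Check |
|---|---|---|
| Spacer | (0.510, 0.052) | |
| Spindle | about (0.535, 0.294) | |
| Cap | (0.569, -0.117) | top 50x70 mm |
| Blank | (0.500, -0.303) | 106 mm long |

The cap's long axis is at 116.5° or -63.5°. Only 116.5° lies within 100° of facing the robot, and neither camera shows a hole on the other end. I'll move above the spacer next.

Call:
play_rows --commands '[[[-0.92,-0.81,0,0,0,0,-1],[-0.92,-0.81,0,0,0,0,-1],[-0.92,-0.81,0,0,0,0,-1],[-0.92,-0.81,0,0,0,0,-1]]]'

```text
t: 0.55
eef_pos: [0.3358, 0.4498, 0.1847]
ee_rot: [0.218, 0.976, -0.001, 0.001]
wrist_force: [0.1, -0.8, -0.3]
opening: 1.001
```

Call:
play_rows --commands '[[[-0.92,-0.81,0,0,0,0,-1],[-0.92,-0.81,0,0,0,0,-1],[-0.92,-0.81,0,0,0,0,-1],[-0.92,-0.81,0,0,0,0,-1]]]'

```text
t: 0.95
eef_pos: [0.3942, 0.3155, 0.1846]
ee_rot: [0.218, 0.976, -0.001, 0.001]
wrist_force: [-0.7, 0.6, -0.1]
opening: 0.997
```

Call:
play_rows --commands '[[[-0.92,-0.81,0,0,0,0,-1],[-0.92,-0.81,0,0,0,0,-1],[-0.92,-0.81,0,0,0,0,-1],[-0.92,-0.81,0,0,0,0,-1]]]'

```text
t: 1.35
eef_pos: [0.4531, 0.1814, 0.1846]
ee_rot: [0.218, 0.976, -0.0, 0.001]
wrist_force: [-0.2, 1.1, 0.3]
opening: 0.997
```

Call:
play_rows --commands '[[[-0.92,-0.81,0,0,0,0,-1],[-0.92,-0.81,0,0,0,0,-1],[-0.92,-0.81,0,0,0,0,-1],[-0.92,-0.81,0,0,0,0,-1],[-0.92,-0.81,0,0,0,0,-1]]]'

```text
t: 1.85
eef_pos: [0.5105, 0.0529, 0.1841]
ee_rot: [0.215, 0.977, -0.0, -0.0]
wrist_force: [-0.4, 0.8, -0.5]
opening: 1.002
```

```bash
python3 - <<'E'
from h import *
print(readout.sense()['qpos'].round(3),readout.sense()['eef_pos'])
grab('wrist','w1')
E
```

```text
[-0.661  0.044  0.49   1.814 -0.022  1.289  0.973] [0.51047065 0.05289909 0.18414792]
```

View pics/w1.png

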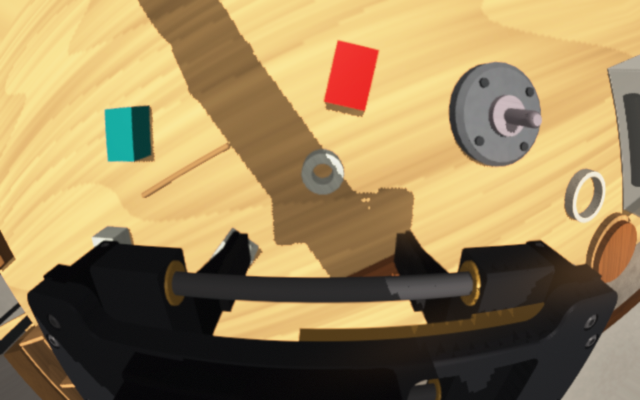

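The wrist view shows the spacer ring at (323,172), the spindle with its shaft top at (534,120), and the red block at (352,76). I'll work out positions from these and cross-check.

```bash
python3 - <<'E'
from h import *
crop('w1',290,140,360,210,'c3',8)
crop('w1',440,55,550,170,'c4',5)
P=np.array([world('wrist','w1',u,v) for v in range(140,210) for u in range(290,360)])
T=P[abs(P[:,2]-.036)<.005]; print(len(T),T[:,2].mean(),cv2.minEnclosingCircle(T[:,:2].astype(np.float32)*1000))
P=np.array([world('wrist','w1',u,v) for v in range(55,170) for u in range(440,550)])
for h in(.03,.042,.1):
  T=P[abs(P[:,2]-h)<.004]; print(h,len(T),T.mean(0),cv2.minEnclosingCircle(T[:,:2].astype(np.float32)*1000) )
E
```

```text
1070 0.03671945694611945 ((508.85870361328125, 53.268524169921875), 25.25311851501465)
0.03 4803 [0.5282605  0.28689593 0.03047732] ((533.3071899414062, 296.5517272949219), 68.0114974975586)
0.042 814 [0.5312589  0.29233508 0.04269229] ((523.7424926757812, 294.0236511230469), 36.897335052490234)
0.1 176 [0.53312892 0.29587079 0.09940334] ((533.8392944335938, 297.3625793457031), 9.745613098144531)
```

View pics/c3.png

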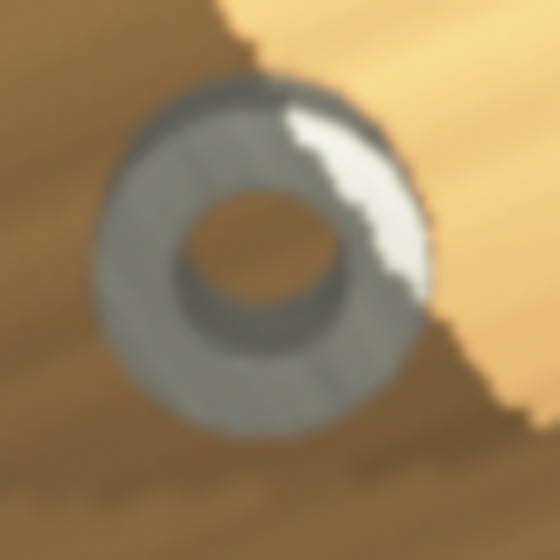

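View pics/c4.png

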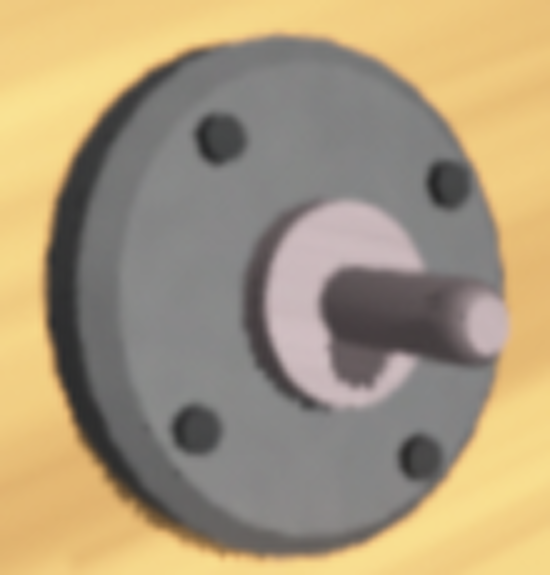

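The ring sits directly under the TCP to within 2 mm, so I'll descend and grip.

Call:
play_rows --commands '[[[0.05,0,0.95,0,0,0,-1],[0.05,0,0.95,0,0,0,-1],[0.05,0,0.95,0,0,0,-1],[0.05,0,0.95,0,0,0,-1]]]'

```text
t: 2.3
eef_pos: [0.5022, 0.0571, 0.0678]
ee_rot: [0.212, 0.977, -0.001, -0.002]
wrist_force: [0.3, 0.4, 0.2]
opening: 1.001
```

Call:
play_rows --commands '[[[0,0,0.2,0,0,0,-1],[0,0,0.4,0,0,0,-1],[0,0,0.52,0,0,0,-1],[0,0,0.52,0,0,0,-1]]]'

```text
t: 2.7
eef_pos: [0.5043, 0.0567, 0.0076]
ee_rot: [0.213, 0.977, -0.0, -0.001]
wrist_force: [-0.1, 0.2, 0.4]
opening: 1.001
```

Call:
play_rows --commands '[[[0,0,0,0,0,0,1],[0,0,0,0,0,0,1],[0,0,0,0,0,0,1],[0,0,0,0,0,0,1],[0,0,0,0,0,0,1],[0,0,0,0,0,0,1],[0,0,0,0,0,0,1]]]' --force 20

```text
t: 3.4
eef_pos: [0.5048, 0.0554, 0.008]
ee_rot: [0.214, 0.977, -0.0, -0.0]
wrist_force: [1.2, -0.0, 0.3]
opening: 0.446
```

I put 6 mm of sideways shift into that move where about 1 mm was intended. The opening of 0.446 also doesn't match a 50 mm ring, so I'll look before going on.

```bash
python3 - <<'E'
from h import *
print(readout.sense())
grab('wrist','w2'); grab('side','s2'); grab('scene','sc2')
crop('w2',180,100,460,300,'c5',2.8)
crop('side0' if 0 else 's2',230,130,370,260,'c6',5)
E
```

```text
{'t': 3.4, 'qpos': array([-0.62520844,  0.2319202 ,  0.47882848,  2.02120736, -0.13365149,
        0.91815207,  1.06399855]), 'qvel': array([-0.00117253, -0.00071953,  0.00164358,  0.00098764, -0.00089109,
        0.00114969,  0.00098606]), 'effort': array([-8.50816083e-03, -4.48092198e+01,  4.46155652e+00, -3.26311612e+01,
        1.01771043e-02,  8.83233408e-02, -1.35049235e-03]), 'eef_pos': array([0.50483193, 0.05535724, 0.00798809]), 'ee_rot': array([ 2.13779594e-01,  9.76881919e-01, -2.52854942e-05, -2.07129998e-05]), 'wrist_force': array([ 1.15455107, -0.00672348,  0.27932306]), 'moment': array([-0.01441576, -0.01894136, -0.03285941]), 'opening': 0.44626182650392293}
```

View pics/c5.png

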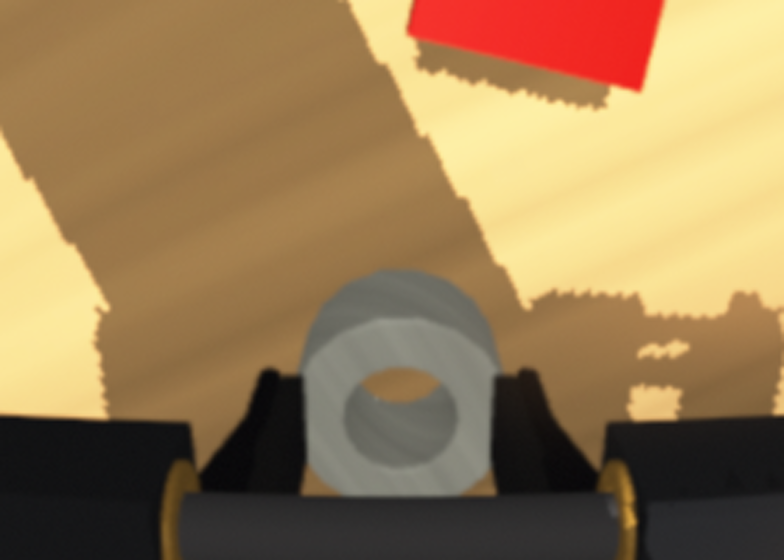

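View pics/c6.png

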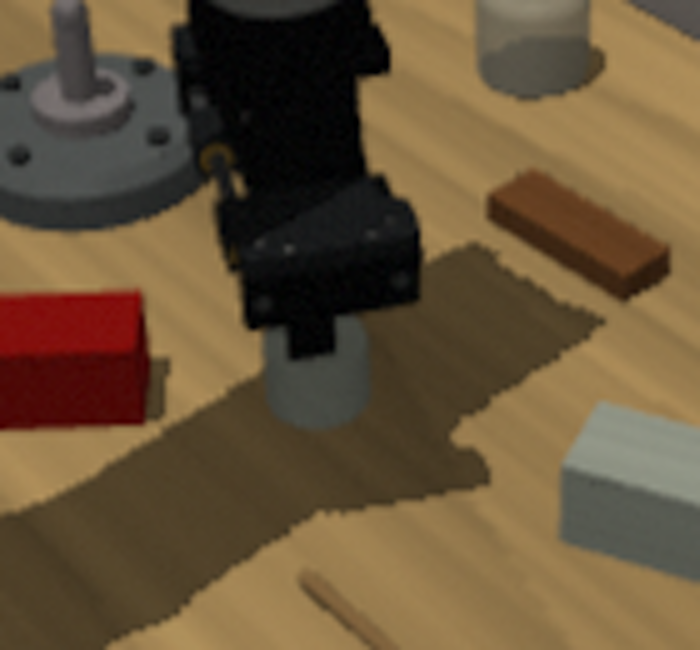

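The ring is held squarely between the pads, with the bore centre at about (323,248), so the opening readout simply isn't linear in mm. Next I need the ring's centre in the tool frame.

```bash
python3 - <<'E'
from h import *
f=np.load('pics/w2.npz'); R=Ro.from_quat(f['rot']).as_matrix()
P=np.array([world('wrist','w2',u,v) for v in range(190,285) for u in range(280,365)])
T=P[(abs(P[:,2]-.036)<.004)]
L=(T-f['pos'])@R
L=L[(abs(L[:,0])<.04)&(abs(L[:,1])<.03)]
print(len(L),L[:,2].mean(),cv2.minEnclosingCircle(L[:,:2].astype(np.float32)*1000),L.min(0),L.max(0))
for uv in((323,248),(300.5,248),(343.5,248),(323,231.5),(323,267)):
  print(uv,(world('wrist','w2',*uv,z=.036)-f['pos'])@R)
E
```

```text
2994 -0.02866200480497768 ((-4.750766754150391, -0.10406900942325592), 25.090694427490234) [-0.02564317 -0.0223863  -0.03130968] [ 0.02004289  0.02164889 -0.02404968]
(323, 248) [-4.50037290e-03  9.45654031e-05 -2.80120536e-02]
(300.5, 248) [-0.00456767 -0.01402015 -0.02801123]
(343.5, 248) [-0.00455037  0.01295587 -0.0280128 ]
(323, 231.5) [ 6.86693418e-03  7.53935869e-05 -2.80117154e-02]
(323, 267) [-0.01838973  0.00011966 -0.02801247]
```

The ring centre is 4.8 mm along tool -x, which agrees with the earlier measurement. Next I'll lift, go halfway, and look again at the spindle.

Call:
play_rows --commands '[[[0,0,-0.4,0,0,0,1],[0,0,-0.8,0,0,0,1],[0,0,-1,0,0,0,1],[0,0,-1,0,0,0,1]]]'

```text
t: 3.95
eef_pos: [0.5073, 0.0558, 0.1318]
ee_rot: [0.214, 0.977, 0.002, 0.003]
wrist_force: [-0.1, 0.4, -0.7]
opening: 0.022
```

Call:
play_rows --commands '[[[0.1,0.3,0,0,0,0,1],[0.2,0.6,0,0,0,0,1],[0.33,0.965,0,0,0,0,1],[0.33,0.965,0,0,0,0,1],[0.33,0.965,0,0,0,0,1]]]'

```text
t: 4.45
eef_pos: [0.5165, 0.1779, 0.1267]
ee_rot: [0.213, 0.977, -0.001, -0.001]
wrist_force: [-0.0, -1.3, -0.4]
opening: 0.005
```

```bash
python3 - <<'E'
from h import *
s=readout.sense();print(s['eef_pos'],s['qpos'].round(3),s['opening'])
grab('wrist','w3')
E
```

```text
[0.51651038 0.17794092 0.1267171 ] [-0.782  0.166  0.411  1.812 -0.071  1.181  0.794] 0.004951479811434899
```

View pics/w3.png

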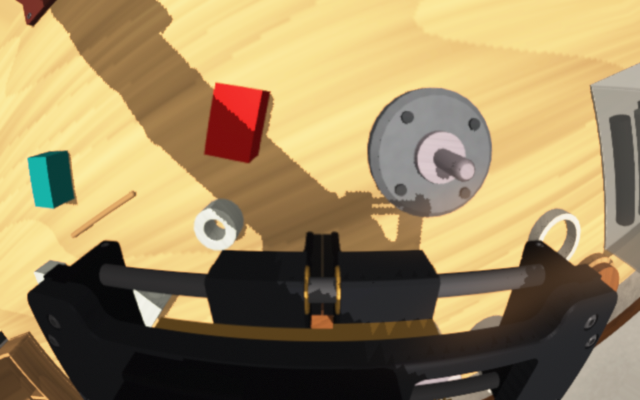

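The spacer slipped out during the lift: the opening is now 0.005, and the ring is on the bench at (217,224). I'll locate it and work out why.

```bash
python3 - <<'E'
from h import *
crop('w3',180,180,260,260,'c7',7)
P=np.array([world('wrist','w3',u,v) for v in range(190,255) for u in range(188,248)])
T=P[abs(P[:,2]-.036)<.004]; print(len(T),cv2.minEnclosingCircle(T[:,:2].astype(np.float32)*1000))
P=np.array([world('wrist','w3',u,v) for v in range(80,220) for u in range(360,500)])
for h in(.03,.042,.1):
  T=P[abs(P[:,2]-h)<.004]; print(h,len(T),T.mean(0),cv2.minEnclosingCircle(T[:,:2].astype(np.float32)*1000) )
# finger geometry in w2 : depth cloud of dark fingers in tool frame
f=np.load('pics/w2.npz'); R=Ro.from_quat(f['rot']).as_matrix()
for v in (232,240,250,262):
  print(v,[(u,((world('wrist','w2',u,v)-f['pos'])@R*1000).round(1).tolist()) for u in (270,278,284,287,290,296,352,356,360,366,374)])
E
```

```text
1139 ((509.341796875, 53.22186279296875), 25.243343353271484)
0.03 8812 [0.52715901 0.29225142 0.03059174] ((534.0152587890625, 297.2995910644531), 68.00094604492188)
0.042 1409 [0.52960756 0.29435344 0.04287476] ((533.7664184570312, 298.201171875), 26.697656631469727)
0.1 370 [0.53256141 0.29677735 0.09958602] ((533.5120849609375, 297.80633544921875), 10.05099105834961)
232 [(270, [-9.4, -39.2, 6.8]), (278, [11.8, -25.8, -40.0]), (284, [-9.0, -28.6, 6.3]), (287, [6.1, -22.2, -27.3]), (290, [7.2, -20.0, -29.8]), (296, [7.1, -16.4, -29.5]), (352, [7.0, 17.8, -29.2]), (356, [6.5, 20.4, -28.1]), (360, [-9.7, 27.7, 7.8]), (366, [12.5, 24.5, -41.6]), (374, [-9.5, 38.1, 7.2])]
240 [(270, [12.3, -28.6, -51.8]), (278, [10.5, -24.8, -48.1]), (284, [10.1, -21.6, -47.2]), (287, [9.0, -20.2, -44.7]), (290, [1.1, -20.4, -28.2]), (296, [1.8, -16.5, -29.6]), (352, [1.4, 18.0, -28.9]), (356, [8.1, 18.8, -42.8]), (360, [9.7, 20.6, -46.2]), (366, [11.1, 23.6, -49.2]), (374, [12.1, 27.6, -51.4])]
250 [(270, [11.9, -26.9, -62.7]), (278, [10.5, -23.2, -59.9]), (284, [10.4, -20.2, -59.6]), (287, [3.6, -20.3, -46.5]), (290, [-5.2, -20.5, -29.7]), (296, [-4.9, -16.7, -30.2]), (352, [-5.3, 18.2, -29.4]), (356, [2.8, 18.8, -44.9]), (360, [10.6, 19.0, -60.0]), (366, [10.4, 22.2, -59.8]), (374, [10.9, 26.2, -60.9])]
262 [(270, [12.7, -24.8, -76.4]), (278, [10.2, -21.7, -72.0]), (284, [5.3, -20.0, -63.3]), (287, [-0.5, -19.8, -53.0]), (290, [-14.1, -20.9, -29.2]), (296, [-14.2, -17.1, -29.0]), (352, [-14.2, 18.6, -29.0]), (356, [-3.1, 18.8, -48.5]), (360, [4.8, 19.1, -62.4]), (366, [9.9, 20.8, -71.3]), (374, [11.3, 24.2, -74.0])]
```

View pics/c7.png

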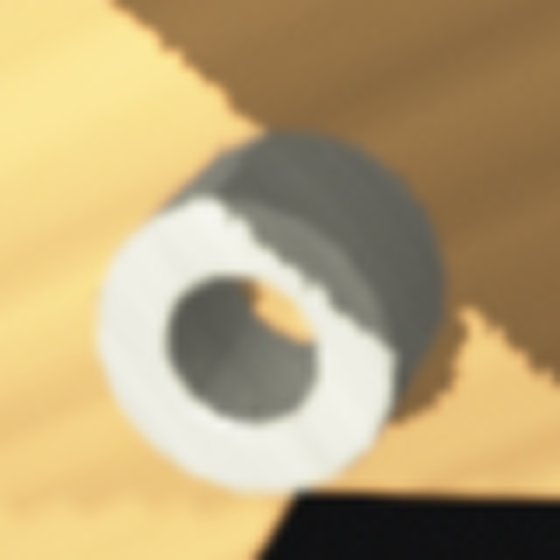

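```bash
python3 - <<'E'
from h import *
f=np.load('pics/s2.npz')
for v in range(184,216,2):
  print(v,[(u,(world('side','s2',u,v)*1000).round(0).astype(int).tolist()) for u in (284,288,292,296,300)])
g=np.load('pics/w2.npz');R=Ro.from_quat(g['rot']).as_matrix();p=g['pos']
P=np.array([world('side','s2',u,v) for v in range(150,216) for u in range(270,315)])
C=f['p'][150:216,270:315].reshape(-1,3).sum(1)
D=P[(C<90)]; L=(D-p)@R*1000
print(L[L[:,2].argsort()[::-1]][:15].round(1))
E
```

```text
184 [(284, [442, -21, 151]), (288, [452, -22, 147]), (292, [459, -25, 145]), (296, [467, -28, 143]), (300, [474, -32, 142])]
186 [(284, [444, -18, 144]), (288, [451, -22, 143]), (292, [459, -24, 140]), (296, [470, -22, 133]), (300, [478, -27, 132])]
188 [(284, [447, -13, 134]), (288, [453, -18, 134]), (292, [463, -18, 129]), (296, [469, -23, 129]), (300, [478, -26, 126])]
190 [(284, [447, -12, 128]), (288, [454, -17, 128]), (292, [462, -20, 125]), (296, [469, -24, 124]), (300, [477, -26, 122])]
192 [(284, [447, -11, 123]), (288, [453, -17, 123]), (292, [461, -20, 121]), (296, [468, -24, 119]), (300, [477, -27, 117])]
194 [(284, [446, -13, 119]), (288, [453, -16, 117]), (292, [495, 30, 68]), (296, [504, 27, 65]), (300, [531, 50, 36])]
196 [(284, [499, 70, 35]), (288, [486, 33, 65]), (292, [495, 31, 61]), (296, [504, 28, 58]), (300, [527, 44, 36])]
198 [(284, [493, 61, 38]), (288, [487, 35, 57]), (292, [495, 31, 55]), (296, [505, 30, 51]), (300, [523, 39, 35])]
200 [(284, [490, 58, 35]), (288, [488, 37, 49]), (292, [495, 32, 49]), (296, [505, 30, 45]), (300, [517, 31, 38])]
202 [(284, 
[... 400 characters left out ...]
3]), (296, [503, 30, 21]), (300, [514, 29, 16])]
210 [(284, [487, 57, 7]), (288, [489, 42, 15]), (292, [496, 36, 15]), (296, [504, 31, 14]), (300, [514, 29, 10])]
212 [(284, [486, 55, 2]), (288, [489, 43, 9]), (292, [495, 35, 10]), (296, [502, 29, 10]), (300, [514, 29, 4])]
214 [(284, [482, 50, 1]), (288, [490, 44, 1]), (292, [495, 36, 3]), (296, [503, 31, 2]), (300, [511, 26, 1])]
[[ 13.2 197.9   9.3]
 [-54.8  59.2   8.9]
 [-41.3  56.5   7.2]
 [-38.9  56.9   7. ]
 [ -0.8 -11.  -26.3]
 [ 11.1  11.3 -29.5]
 [-10.5 -23.3 -36.9]
 [  3.9 -25.8 -39.1]
 [ -7.9 -25.4 -39.1]
 [  8.4 -25.3 -39.7]
 [ -8.3 -23.7 -40.7]
 [ -5.3 -26.9 -40.9]
 [ -0.9 -25.7 -41. ]
 [  6.4 -27.5 -41. ]
 [  3.5 -24.6 -41. ]]
```

The side camera puts the visible fingertips at about z = 0.045, while the reported TCP is at 0.008. So the fingers closed just above the ring. I'll check the fingertip position in the tool frame using the open and closed wrist images.

```bash
python3 - <<'E'
from h import *
for tag,box in(('wrist0',(190,225,460,290)),('w1',(190,225,460,290)),('w2',(240,225,410,280)),('w3',(290,225,350,310))):
  f=np.load(f'pics/{tag}.npz');R=Ro.from_quat(f['rot']).as_matrix()
  a,b,c,d=box
  UV=[(u,v) for v in range(b,d) for u in range(a,c)]
  L=np.array([(world('wrist',tag,u,v)-f['pos'])@R for u,v in UV])*1000
  C=np.array([f['p'][v,u].astype(int).sum() for u,v in UV])
  m=(C<110)&(abs(L[:,0])<30)&(abs(L[:,1])<70)&(L[:,2]<60)&(L[:,2]>-90)
  K=L[m]; K=K[K[:,2].argsort()[::-1]]
  print(tag,len(K)); print(K[:12].round(0).tolist())
crop('w3',280,215,360,330,'c8',5); crop('w1',200,215,440,300,'c9',3)
E
```

```text
wrist0 2513
[[-8.0, -44.0, -40.0], [11.0, -51.0, -40.0], [12.0, -50.0, -41.0], [12.0, -51.0, -41.0], [-3.0, -44.0, -41.0], [8.0, -44.0, -41.0], [6.0, -44.0, -41.0], [4.0, -45.0, -41.0], [3.0, -45.0, -41.0], [-5.0, -44.0, -41.0], [2.0, -44.0, -42.0], [10.0, -45.0, -42.0]]
w1 2501
[[-7.0, 43.0, -38.0], [-8.0, 43.0, -39.0], [-7.0, 43.0, -40.0], [-5.0, 43.0, -40.0], [-8.0, 43.0, -40.0], [-9.0, 43.0, -40.0], [10.0, -48.0, -41.0], [12.0, -51.0, -41.0], [12.0, -51.0, -41.0], [-3.0, -44.0, -41.0], [-4.0, 43.0, -41.0], [12.0, -52.0, -41.0]]
w2 2180
[[10.0, 21.0, -39.0], [10.0, -24.0, -40.0], [10.0, 22.0, -40.0], [10.0, 21.0, -40.0], [10.0, -23.0, -40.0], [10.0, -22.0, -40.0], [10.0, -21.0, -40.0], [12.0, -27.0, -41.0], [10.0, 23.0, -41.0], [10.0, 20.0, -41.0], [12.0, -26.0, -41.0], [10.0, -22.0, -41.0]]
w3 1447
[[10.0, 3.0, -40.0], [10.0, 4.0, -40.0], [12.0, -9.0, -40.0], [10.0, 0.0, -40.0], [10.0, -5.0, -40.0], [10.0, -5.0, -40.0], [10.0, -2.0, -40.0], [10.0, 2.0, -40.0], [10.0, -3.0, -40.0], [10.0, -1.0, -40.0], [10.0, -3.0, -41.0], [11.0, -9.0, -41.0]]
```

View pics/c8.png

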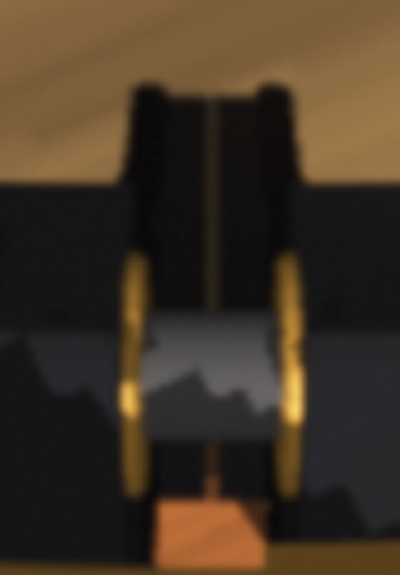

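View pics/c9.png

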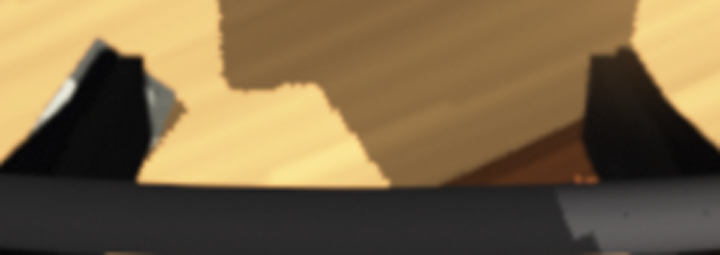

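All the wrist views agree with the side view that the real fingertips end about 39–40 mm short of the reported TCP. I'll use a tip offset of -39 mm in tool z from here on. The ring hasn't moved, at (0.509, 0.053). Going back with the jaws open.

Call:
play_rows --commands '[[[-0.19,-0.48,0,0,0,0,-1],[-0.38,-0.97,0,0,0,0,-1],[-0.38,-0.97,0,0,0,0,-1],[-0.38,-0.97,0,0,0,0,-1],[-0.38,-0.97,0,0,0,0,-1],[-0.38,-0.97,0,0,0,0,-1],[-0.38,-0.97,0,0,0,0,-1]]]'

```text
t: 5.2
eef_pos: [0.5099, 0.0533, 0.1278]
ee_rot: [0.213, 0.977, -0.0, -0.0]
wrist_force: [-0.2, -0.4, -0.7]
opening: 0.556
```

Call:
play_rows --commands '[[[0,0,0.4,0,0,0,-1],[0,0,0.7,0,0,0,-1],[0,0,0.7,0,0,0,-1],[0,0,0.7,0,0,0,-1]]]'

```text
t: 5.6
eef_pos: [0.51, 0.0526, 0.0444]
ee_rot: [0.213, 0.977, -0.001, -0.0]
wrist_force: [-0.7, -0.5, 1.0]
opening: 0.922
```

Call:
play_rows --commands '[[[0,0,0.15,0,0,0,-1],[0,0,0.3,0,0,0,-1],[0,0,0.45,0,0,0,-1],[0,0,0.52,0,0,0,-1],[0,0,0.52,0,0,0,-1]]]'

```text
t: 6.1
eef_pos: [0.5106, 0.0527, -0.0178]
ee_rot: [0.214, 0.977, 0.0, 0.0]
wrist_force: [-0.8, 0.5, 0.2]
opening: 0.995
```

```bash
python3 - <<'E'
from h import *
s=readout.sense();print(s['eef_pos'],s['wrist_force'],s['qpos'].round(3))
grab('side','s4');crop('s4',230,130,370,260,'c10',5)
P=np.array([world('side','s4',u,v) for v in range(150,225) for u in range(270,330)])
f=np.load('pics/s4.npz');C=f['p'][150:225,270:330].reshape(-1,3).astype(int).sum(1)
D=P[(C<90)];R=Ro.from_quat(f['rot']).as_matrix(); L=(D-f['pos'])@R*1000
L=L[(abs(L[:,0])<20)&(abs(L[:,1])<65)];print(L[L[:,2].argsort()[::-1]][:10].round(0).tolist())
E
```

```text
[ 0.51057216  0.05265666 -0.0177745 ] [-0.7722226   0.45563391  0.16710023] [-0.61   0.284  0.476  2.027 -0.17   0.867  1.101]
[[-6.0, -28.0, -18.0], [-19.0, -15.0, -26.0], [-19.0, -15.0, -28.0], [-19.0, -14.0, -31.0], [-20.0, -12.0, -32.0], [-19.0, -17.0, -39.0], [-11.0, -51.0, -39.0], [3.0, -52.0, -40.0], [-2.0, -51.0, -41.0], [8.0, -52.0, -41.0]]
```

View pics/c10.png

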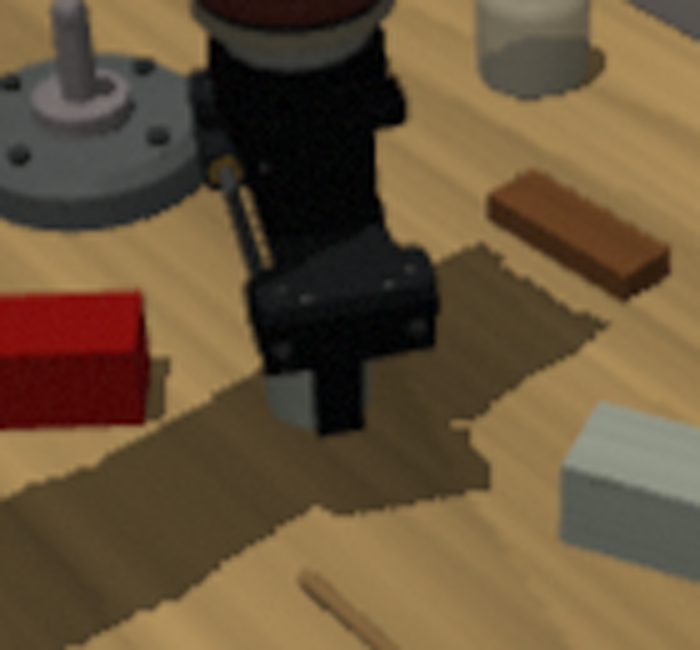

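The fingertips are about 21 mm above the bench with the reported z at -0.018, which confirms the offset. I'll go 11 mm lower and close.

Call:
play_rows --commands '[[[0,0,0.05,0,0,0,-1],[0,0,0.1,0,0,0,-1],[0,0,0.1,0,0,0,1],[0,0,0.1,0,0,0,1],[0,0,0.1,0,0,0,1],[0,0,0.1,0,0,0,1],[0,0,0.1,0,0,0,1],[0,0,0.1,0,0,0,1]]]' --force 25

```text
t: 6.95
eef_pos: [0.5102, 0.0524, -0.0303]
ee_rot: [0.214, 0.977, 0.0, 0.0]
wrist_force: [-0.4, 1.1, 0.5]
opening: 0.574
```

Call:
play_rows --commands '[[[0,0,0,0,0,0,1],[0,0,0,0,0,0,1],[0,0,0,0,0,0,1],[0,0,0,0,0,0,1]]]'

```text
t: 7.35
eef_pos: [0.5102, 0.0524, -0.0303]
ee_rot: [0.214, 0.977, 0.0, 0.0]
wrist_force: [-0.3, 0.8, 1.3]
opening: 0.576
```

Call:
play_rows --commands '[[[0,0,-0.2,0,0,0,1],[0,0,-0.2,0,0,0,1]]]'

```text
t: 7.55
eef_pos: [0.5115, 0.0524, -0.0046]
ee_rot: [0.214, 0.977, 0.001, 0.001]
wrist_force: [0.7, 0.3, -1.3]
opening: 0.573
```

The opening of 0.575 × 87 mm is 50 mm, so the ring is held. I'll lift it above the shaft and carry it over.

Call:
play_rows --commands '[[[0,0,-0.4,0,0,0,1],[0,0,-0.8,0,0,0,1],[0,0,-0.88,0,0,0,1],[0,0,-0.88,0,0,0,1]]]'

```text
t: 7.95
eef_pos: [0.5112, 0.0528, 0.1003]
ee_rot: [0.214, 0.977, 0.001, 0.001]
wrist_force: [-0.0, 0.7, -1.8]
opening: 0.575
```

Call:
play_rows --commands '[[[0.1,0.3,0,0,0,0,1],[0.2,0.6,0,0,0,0,1],[0.33,0.965,0,0,0,0,1],[0.33,0.965,0,0,0,0,1],[0.33,0.965,0,0,0,0,1]]]'

```text
t: 8.45
eef_pos: [0.5209, 0.1747, 0.0965]
ee_rot: [0.212, 0.977, -0.001, -0.001]
wrist_force: [0.3, -1.3, -1.1]
opening: 0.573
```

```bash
python3 - <<'E'
from h import *
s=readout.sense();print(s['eef_pos'],s['qpos'].round(3),s['opening'])
grab('wrist','w5')
f=np.load('pics/w5.npz');R=Ro.from_quat(f['rot']).as_matrix()
P=np.array([world('wrist','w5',u,v) for v in range(80,230) for u in range(360,520)])
for h in(.03,.042,.1):
  T=P[abs(P[:,2]-h)<.004]; print(h,len(T),T.mean(0),cv2.minEnclosingCircle(T[:,:2].astype(np.float32)*1000) )
P=np.array([world('wrist','w5',u,v) for v in range(200,285) for u in range(260,390)])
C=f['p'][200:285,260:390].reshape(-1,3).astype(int).sum(1)
L=((P-f['pos'])@R)*1000
K=L[(C>150)&(abs(L[:,0])<35)&(abs(L[:,1])<30)&(L[:,2]<-62)&(L[:,2]>-72)];print(len(K),K.mean(0),cv2.minEnclosingCircle(K[:,:2].astype(np.float32)))
E
```

```text
[0.52090095 0.17465997 0.09649884] [-0.781  0.204  0.426  1.838 -0.092  1.123  0.82 ] 0.5727674601758355
0.03 10231 [0.52600784 0.29077658 0.03061802] ((533.1820068359375, 297.3918762207031), 67.86067962646484)
0.042 1696 [0.52980139 0.29397159 0.04287592] ((533.7645263671875, 298.104736328125), 26.810161590576172)
0.1 443 [0.53252901 0.2967255  0.09958131] ((533.8737182617188, 298.28741455078125), 10.15557861328125)
3067 [ 13.69725778  -0.72223406 -66.86716724] ((0.9198375344276428, -0.7260764241218567), 25.484838485717773)
```

View pics/w5.png

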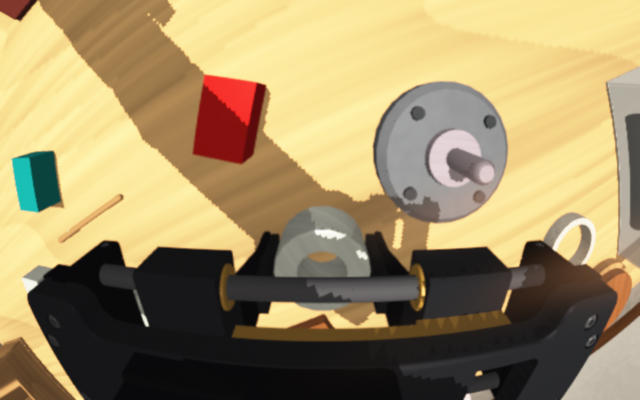

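The ring is still held, centred at tool (0.9, -0.7) mm. The shaft top at (484,173) gives a spindle position of (0.5336, 0.2978), consistent with the flange. Moving over the shaft.

Call:
play_rows --commands '[[[0.1,0.3,0,0,0,0,1],[0.2,0.6,0,0,0,0,1],[0.325,0.982,0,0,0,0,1],[0.325,0.982,0,0,0,0,1],[0.325,0.982,0,0,0,0,1],[0.325,0.982,0,0,0,0,1]]]'

```text
t: 9.1
eef_pos: [0.5365, 0.2949, 0.0984]
ee_rot: [0.215, 0.977, -0.001, -0.0]
wrist_force: [-0.6, -0.9, -0.8]
opening: 0.575
```

```bash
python3 - <<'E'
from h import *
s=readout.sense();print(s['eef_pos'],s['qpos'].round(3),s['wrist_force'])
grab('wrist','w6');grab('scene','sc6');grab('side','s6')
crop('w6',240,160,400,300,'c11',4);crop('sc6',380,130,500,250,'c12',5);crop('s6',190,60,310,180,'c13',5)
E
```

```text
[0.53652651 0.29485348 0.09843064] [-0.877  0.326  0.371  1.683 -0.126  1.157  0.664] [-0.63555212 -0.92057597 -0.83474709]
```

View pics/c11.png

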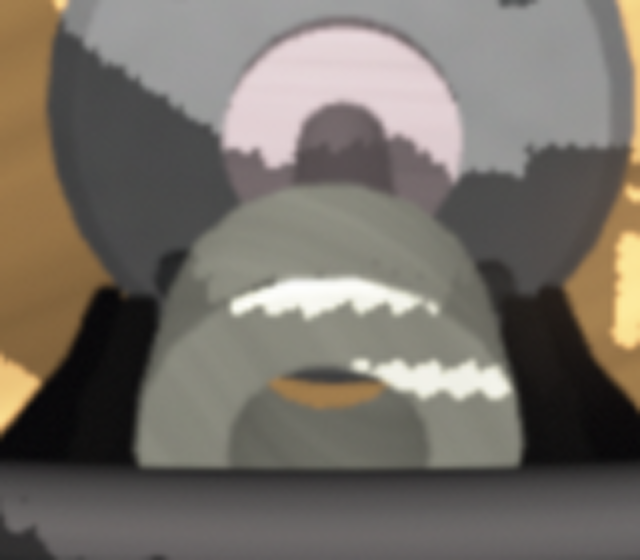

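View pics/c12.png

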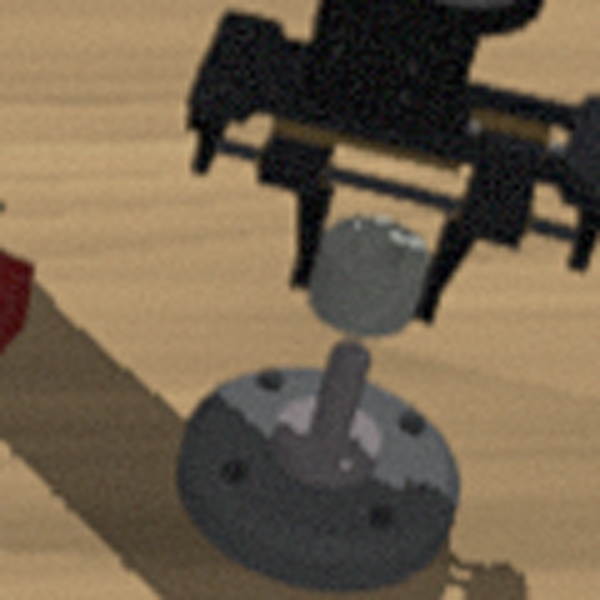

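View pics/c13.png

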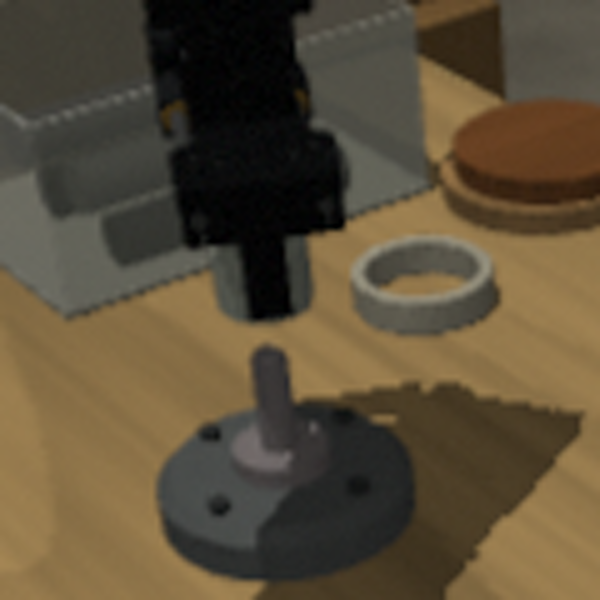

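Call:
play_rows --commands '[[[0,0,0,0,0,0,1],[0,0,0,0,0,0,1]]]'

```text
t: 9.45
eef_pos: [0.5364, 0.297, 0.0993]
ee_rot: [0.214, 0.977, 0.0, 0.0]
wrist_force: [0.1, -0.4, -1.4]
opening: 0.572
```

```bash
python3 - <<'E'
from h import *
s=readout.sense();print(s['eef_pos'])
f=np.load('pics/w6.npz');R=Ro.from_quat(f['rot']).as_matrix()
P=np.array([world('wrist','w6',u,v) for v in range(110,250) for u in range(220,440)])
for h,r in((.03,68),(.042,26)):
  T=P[abs(P[:,2]-h)<.004]; T=T[np.hypot(T[:,0]-.534,T[:,1]-.297)<.075]
  # fit boundary circle on hull
  hull=cv2.convexHull((T[:,:2]*1000).astype(np.float32))[:,0]
  print(h,len(T),cv2.minEnclosingCircle(hull))
L=((P-f['pos'])@R)*1000
C=f['p'][110:250,220:440].reshape(-1,3).astype(int).sum(1)
P=np.array([world('wrist','w6',u,v) for v in range(200,285) for u in range(260,390)])
L=((P-f['pos'])@R)*1000
C=f['p'][200:285,260:390].reshape(-1,3).astype(int).sum(1)
K=L[(C>150)&(abs(L[:,0])<35)&(abs(L[:,1])<30)&(L[:,2]<-62)&(L[:,2]>-72)];print(len(K),cv2.minEnclosingCircle(K[:,:2].astype(np.float32)))
# ring silhouettes: side/scene horizontal centering of ring vs shaft via ring cloud centroid
for n,t,b in(('scene','sc6',(440,170,470,200)),('side','s6',(230,105,255,125))):
  u0,v0,u1,v1=b
  Q=np.array([world(n,t,u,v) for v in range(v0,v1) for u in range(u0,u1)])
  g=np.load(f'pics/{t}.npz');C=g['p'][v0:v1,u0:u1].reshape(-1,3).astype(int).sum(1)
  Q=Q[(Q[:,2]>.12)&(Q[:,2]<.165)&(C>150)]
  from scipy.optimize import least_squares
  r=least_squares(lambda c:np.hypot(Q[:,0]-c[0],Q[:,1]-c[1])-.025,[.5365,.2949],loss='soft_l1',f_scale=.002)
  print(n,len(Q),r.x,Q[:,2].min(),Q[:,2].max())
for n,t,b in(('scene','sc6',(438,198,456,228)),('side','s6',(238,128,250,150))):
  u0,v0,u1,v1=b
  Q=np.array([world(n,t,u,v) for v in range(v0,v1) for u in range(u0,u1)])
  Q=Q[(Q[:,2]>.05)&(Q[:,2]<.093)]
  r=least_squares(lambda c:np.hypot(Q[:,0]-c[0],Q[:,1]-c[1])-.010,[.534,.297],loss='soft_l1',f_scale=.002)
  print(n,'shaft',len(Q),r.x)
E
```

```text
[0.53636198 0.29696433 0.09932271]
0.03 9635 ((533.7603149414062, 298.9367370605469), 68.06183624267578)
0.042 1704 ((520.508056640625, 309.892578125), 41.32073211669922)
3077 ((1.135443925857544, -0.6495655179023743), 25.468191146850586)
scene 310 [0.53620379 0.29353106] 0.13073604989800414 0.16495595247718076
side 139 [0.5376947  0.29604726] 0.1286683615518841 0.16480906067032508
scene shaft 110 [0.53386037 0.29713175]
side shaft 107 [0.53544254 0.29931066]
```

The scene and side cloud fits, taken before the arm had settled, both put the ring about (2.2, -1.3) mm from the shaft axis once settled. I'll correct that and start it onto the shaft.

Call:
play_rows --commands '[[[0.02,0.002,0,0,0,0,1],[0.02,0.002,0.1,0,0,0,1],[0.02,0.002,0.2,0,0,0,1],[0.02,0.002,0.28,0,0,0,1],[0.02,0.002,0.34,0,0,0,1],[0.02,0.002,0.34,0,0,0,1]]]'

```text
t: 10.05
eef_pos: [0.5333, 0.2981, 0.0567]
ee_rot: [0.214, 0.977, -0.001, -0.001]
wrist_force: [-1.1, 0.5, -2.1]
opening: 0.574
```

```bash
python3 - <<'E'
from h import *
s=readout.sense();print(s['eef_pos'],s['wrist_force'],s['moment'])
grab('scene','sc7');grab('side','s7')
a=cv2.imread('pics/sc7.png')[140:250,390:500];b=cv2.imread('pics/s7.png')[70:180,190:300]
cv2.imwrite('pics/c14.png',cv2.resize(np.hstack([a,b]),None,fx=3.6,fy=3.6,interpolation=cv2.INTER_CUBIC))
E
```

```text
[0.53326942 0.29809471 0.05666087] [-1.12216644  0.45893412 -2.07694363] [ 0.03574851 -0.00748246  0.01655817]
```

View pics/c14.png

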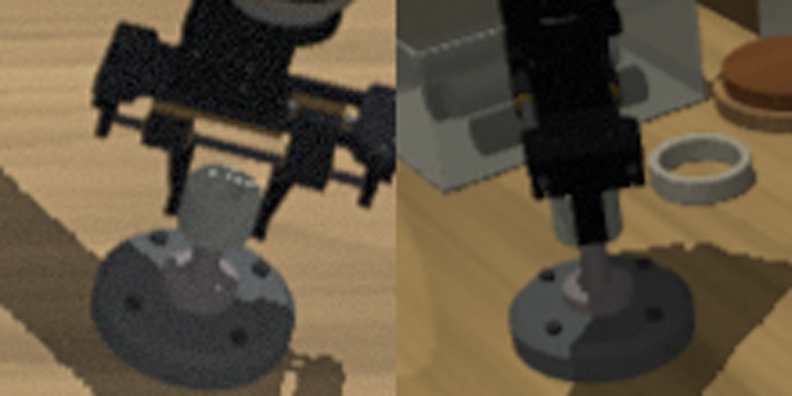

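The ring bottom is at about 87 mm, below the 100 mm shaft top, and there is no contact force, so it is threaded. Continuing down to the shoulder.

Call:
play_rows --commands '[[[0,0,0.1,0,0,0,1],[0,0,0.2,0,0,0,1],[0,0,0.28,0,0,0,1],[0,0,0.34,0,0,0,1],[0,0,0.36,0,0,0,1],[0,0,0.36,0,0,0,1]]]'

```text
t: 10.75
eef_pos: [0.5339, 0.2985, 0.0147]
ee_rot: [0.214, 0.977, -0.0, -0.0]
wrist_force: [-0.6, -0.0, -0.6]
opening: 0.571
```

Call:
play_rows --commands '[[[0,0,0.015,0,0,0,1],[0,0,0.025,0,0,0,1],[0,0,0.025,0,0,0,1]]]'

```text
t: 11.05
eef_pos: [0.5342, 0.2988, 0.0123]
ee_rot: [0.214, 0.977, 0.0, 0.0]
wrist_force: [0.1, 0.0, -0.7]
opening: 0.576
```

Call:
play_rows --commands '[[[0,0,0,0,0,0,-1],[0,0,0,0,0,0,-1],[0,0,0,0,0,0,-1],[0,0,0,0,0,0,-1],[0,0,0,0,0,0,-1],[0,0,0,0,0,0,-1]]]'

```text
t: 11.65
eef_pos: [0.5342, 0.2987, 0.0122]
ee_rot: [0.214, 0.977, 0.0, 0.0]
wrist_force: [-0.1, 0.3, 0.1]
opening: 0.978
```

Call:
play_rows --commands '[[[0,0,-0.4,0,0,0,-1],[0,0,-0.8,0,0,0,-1],[0,0,-0.95,0,0,0,-1],[0,0,-0.95,0,0,0,-1]]]'

```text
t: 12.05
eef_pos: [0.5361, 0.2997, 0.1299]
ee_rot: [0.214, 0.977, 0.002, 0.002]
wrist_force: [0.2, -0.1, 0.1]
opening: 0.998
```

```bash
python3 - <<'E'
from h import *
s=readout.sense();print(s['eef_pos'],s['qpos'].round(3))
grab('scene','sc8');grab('side','s8');grab('wrist','w8')
a=cv2.imread('pics/sc8.png')[140:250,390:500];b=cv2.imread('pics/s8.png')[70:180,190:300]
cv2.imwrite('pics/c15.png',cv2.resize(np.hstack([a,b]),None,fx=3.6,fy=3.6,interpolation=cv2.INTER_CUBIC))
for n,t,b in(('scene','sc8',(430,190,465,240)),('side','s8',(225,125,275,170)),('wrist','w8',(280,170,370,285))):
  u0,v0,u1,v1=b
  Q=np.array([world(n,t,u,v) for v in range(v0,v1) for u in range(u0,u1)])
  T=Q[abs(Q[:,2]-.078)<.005];T=T[np.hypot(T[:,0]-.534,T[:,1]-.298)<.04]
  if len(T)>10:print(n,len(T),np.median(T[:,2]),cv2.minEnclosingCircle((T[:,:2]*1000).astype(np.float32)))
E
```

```text
[0.53607543 0.29970144 0.12991316] [-0.888  0.298  0.375  1.65  -0.116  1.209  0.652]
scene 190 0.07937921201630266 ((534.4802856445312, 297.76983642578125), 26.561983108520508)
side 134 0.07709776095655146 ((533.7891235351562, 297.1956481933594), 25.678537368774414)
wrist 1866 0.07884221261665136 ((532.7948608398438, 298.450927734375), 25.19953155517578)
```

View pics/c15.png

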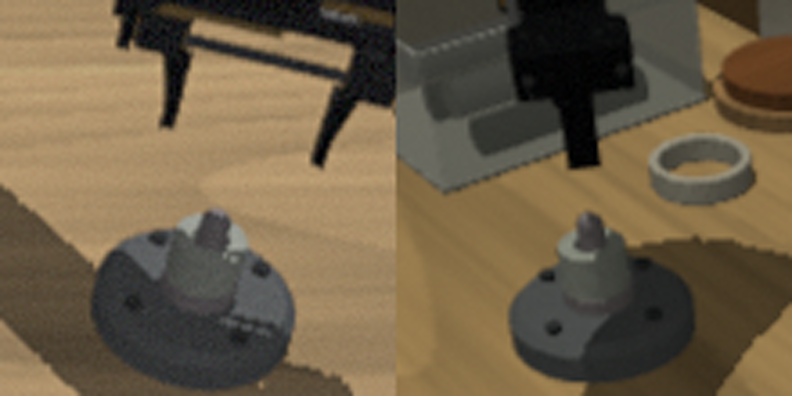

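View pics/w8.png

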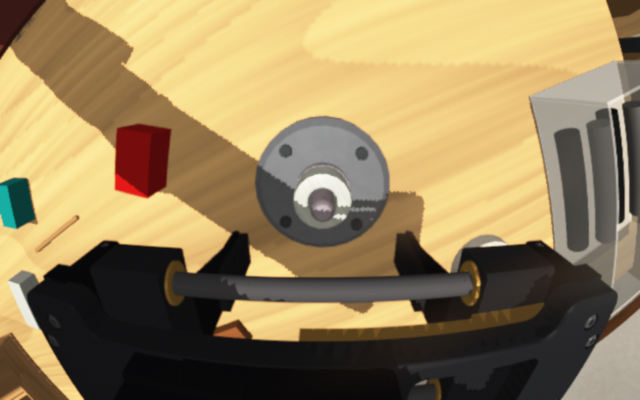

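The spacer is seated. Its top is at 77–79 mm in all three views (78 expected), it is level, it is within about 2 mm of the spindle axis, and it has been let go. Step 1 is done, so on to the cap.

Call:
play_rows --commands '[[[-0.42,-0.76,-0.1,0,0,0,-1],[-0.42,-0.76,-0.1,0,0,0,-1],[-0.42,-0.76,-0.1,0,0,0,-1]]]'

```text
t: 12.5
eef_pos: [0.5426, 0.1868, 0.1376]
ee_rot: [0.218, 0.976, -0.002, 0.0]
wrist_force: [0.3, -0.4, -0.1]
opening: 1.0
```

Call:
play_rows --commands '[[[-0.42,-0.76,0,0,0,0,-1],[-0.42,-0.76,0,0,0,0,-1],[-0.42,-0.76,0,0,0,0,-1]]]'

```text
t: 12.8
eef_pos: [0.5493, 0.0829, 0.1371]
ee_rot: [0.218, 0.976, -0.002, -0.0]
wrist_force: [0.4, -0.2, -0.0]
opening: 1.004
```

Call:
play_rows --commands '[[[-0.42,-0.76,0,0,0,0,-1],[-0.42,-0.76,0,0,0,0,-1],[-0.42,-0.76,0,0,0,0,-1]]]'

```text
t: 13.1
eef_pos: [0.5564, -0.0208, 0.1373]
ee_rot: [0.218, 0.976, -0.002, -0.0]
wrist_force: [-0.0, 0.5, -0.5]
opening: 0.999
```

Call:
play_rows --commands '[[[-0.42,-0.76,0,0,0,0.04,-1],[-0.42,-0.76,0,0,0,0.08,-1],[-0.42,-0.76,0,0,0,0.12,-1],[-0.42,-0.76,0,0,0,0.17,-1],[-0.42,-0.76,0,0,0,0.216,-1],[-0.42,-0.76,0,0,0,0.216,-1],[-0.42,-0.76,0,0,0,0.216,-1]]]'

```text
t: 13.8
eef_pos: [0.5646, -0.1166, 0.1373]
ee_rot: [0.525, 0.851, -0.001, -0.001]
wrist_force: [0.1, 1.2, -0.1]
opening: 0.997
```

```bash
python3 - <<'E'
from h import *
s=readout.sense();print(s['t'],s['eef_pos'],s['ee_rot'],s['qpos'].round(3))
grab('wrist','w9')
E
```

```text
13.8 [ 0.56455358 -0.11659851  0.13729164] [ 5.24745414e-01  8.51258847e-01 -5.59855128e-04 -5.59127129e-04] [-0.477  0.252  0.712  1.739 -0.174  1.216  0.746]
```

View pics/w9.png

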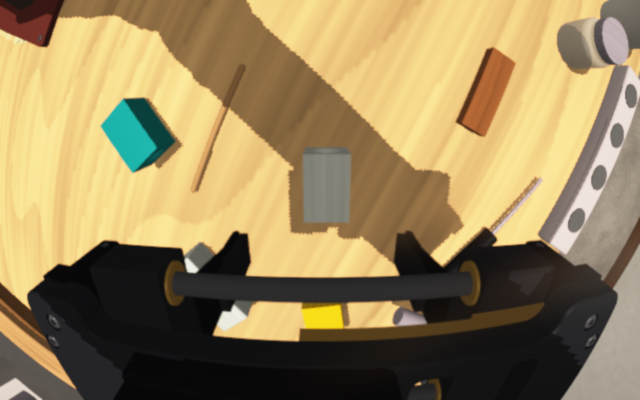

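The wrist view has the cap at (327,186), aligned with the tool, with a darker end face at (327,151). The candidates are this grey block, the longer grey blank at lower left (around (200,260) and (235,315)), and the turquoise and yellow look-alikes. I'll confirm the hole in an enlarged crop.

```bash
python3 - <<'E'
from h import *
crop('w9',285,135,370,230,'c16',6)
f=np.load('pics/w9.npz');R=Ro.from_quat(f['rot']).as_matrix()
P=np.array([world('wrist','w9',u,v) for v in range(135,235) for u in range(285,370)])
T=P[abs(P[:,2]-.046)<.005];r=cv2.minAreaRect((T[:,:2]*1000).astype(np.float32));print(len(T),np.median(T[:,2]),r)
L=(T-f['pos'])@R*1000;print(cv2.minAreaRect(L[:,:2].astype(np.float32)),R[:,0],R[:,1])
E
```

```text
3230 0.04702427624501079 ((567.9981079101562, -115.31590270996094), (46.1974983215332, 71.00420379638672), 26.056209564208984)
((-0.4353752136230469, 3.7924251556396484), (71.00682067871094, 46.19392395019531), 0.6473621129989624) [-4.49283876e-01  8.93388978e-01  3.64361009e-04] [ 0.89338773  0.44928387 -0.00153996]
```

View pics/c16.png

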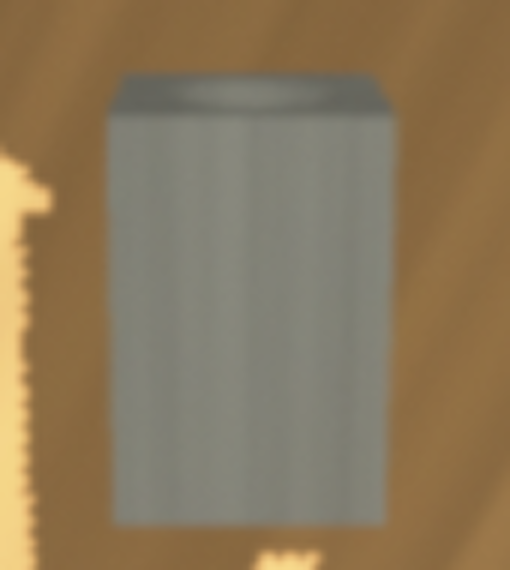

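The cap measures 46.2 x 71.0 mm with its top at 47 mm. Its end on tool +x, facing the robot, shows the elliptical hole rim at about (328,150), which matches the only allowed direction. It is off centre by (-0.4, +3.8) mm and by 0.6°. Descending with a correction.

Call:
play_rows --commands '[[[-0.025,0.032,0.3,0,0,0.003,-1],[-0.025,0.032,0.6,0,0,0.003,-1],[-0.025,0.032,0.85,0,0,0.003,-1],[-0.025,0.032,0.85,0,0,0.003,-1],[-0.025,0.032,0.85,0,0,0.003,-1]]]'

```text
t: 14.35
eef_pos: [0.5696, -0.1182, 0.0366]
ee_rot: [0.53, 0.848, -0.0, -0.0]
wrist_force: [0.5, -0.7, 0.9]
opening: 1.0
```

```bash
python3 - <<'E'
from h import *
s=readout.sense();print(s['t'],s['eef_pos'])
grab('wrist','w10');crop('w10',200,130,440,300,'c17',3.3)
f=np.load('pics/w10.npz');R=Ro.from_quat(f['rot']).as_matrix()
P=np.array([world('wrist','w10',u,v) for v in range(130,280) for u in range(270,380)])
T=P[abs(P[:,2]-.046)<.005];L=(T-f['pos'])@R*1000;print(cv2.minAreaRect(L[:,:2].astype(np.float32)))
E
```

```text
14.35 [ 0.56964774 -0.11815183  0.03656751]
((3.234142303466797, -0.4345264434814453), (46.62577438354492, 71.39176940917969), 89.51428985595703)
```

View pics/c17.png

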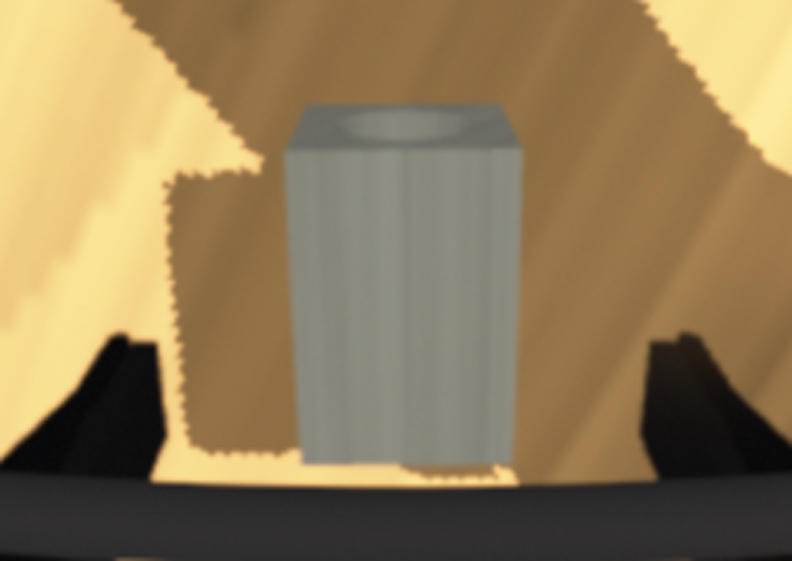

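The hole's rim is clear at about (322,168), in the end facing the robot. The cap is centred between the fingers at tool (3.2, -0.4) mm. Descending and gripping.

Call:
play_rows --commands '[[[0,-0.004,0.2,0,0,0,-1],[0,-0.004,0.4,0,0,0,-1],[0,-0.004,0.5,0,0,0,-1],[0,-0.004,0.56,0,0,0,-1],[0,-0.004,0.56,0,0,0,-1]]]'

```text
t: 14.9
eef_pos: [0.5696, -0.1182, -0.0307]
ee_rot: [0.531, 0.848, 0.0, 0.0]
wrist_force: [-0.3, -0.2, 0.9]
opening: 1.0
```

Call:
play_rows --commands '[[[0,0,0,0,0,0,1],[0,0,0,0,0,0,1],[0,0,0,0,0,0,1],[0,0,0,0,0,0,1],[0,0,0,0,0,0,1],[0,0,0,0,0,0,1],[0,0,0,0,0,0,1],[0,0,0,0,0,0,1]]]' --force 45

```text
t: 15.7
eef_pos: [0.5694, -0.1181, -0.031]
ee_rot: [0.531, 0.848, 0.0, 0.0]
wrist_force: [0.4, 0.3, 1.5]
opening: 0.526
```

Call:
play_rows --commands '[[[0,0,-0.2,0,0,0,1],[0,0,-0.4,0,0,0,1],[0,0,-0.7,0,0,0,1],[0,0,-1,0,0,0,1],[0,0,-1,0,0,0,1]]]'

```text
t: 16.2
eef_pos: [0.572, -0.119, 0.0934]
ee_rot: [0.531, 0.847, 0.002, 0.003]
wrist_force: [1.2, 0.2, -2.8]
opening: 0.528
```

Call:
play_rows --commands '[[[0,0,-0.3,0,0,0,1],[0,0,-0.6,0,0,0,1],[0,0,-1,0,0,0,1],[0,0,-1,0,0,0,1],[0,0,-1,0,0,0,1]]]'

```text
t: 16.7
eef_pos: [0.5694, -0.1181, 0.2086]
ee_rot: [0.531, 0.848, 0.0, 0.0]
wrist_force: [-0.7, 0.8, -3.9]
opening: 0.524
```

```bash
python3 - <<'E'
from h import *
s=readout.sense();print(s['t'],s['eef_pos'],s['qpos'].round(3),s['opening'])
E
```

```text
16.7 [ 0.5694108  -0.11806569  0.20862252] [-0.498  0.21   0.736  1.632 -0.144  1.354  0.71 ] 0.5241936626643579
```

The cap is held and lifted: the opening is 0.526, about 46 mm, and the load is about 4 N. Now I'll tilt about the jaw axis (tool +y) so that +x, the hole direction, goes up. I'll do it in steps and watch the joints.

Call:
play_rows --commands '[[[0,0,0,0,0.04,0,1],[0,0,0,0,0.08,0,1],[0,0,0,0,0.12,0,1],[0,0,0,0,0.16,0,1],[0,0,0,0,0.2,0,1],[0,0,0,0,0.2,0,1]]]'

```text
t: 17.3
eef_pos: [0.5672, -0.1212, 0.2014]
ee_rot: [0.508, 0.802, 0.163, -0.268]
wrist_force: [-0.4, -0.8, -4.1]
opening: 0.52
```

```bash
python3 - <<'E'
from h import *
s=readout.sense();print(s['t'],s['eef_pos'],s['qpos'].round(3),s['opening']);print(Ro.from_quat(s['ee_rot']).as_matrix().round(3))
E
```

```text
17.3 [ 0.56717553 -0.12123822  0.20136897] [ 0.011  0.659  0.657  1.259 -0.68   1.922  1.072] 0.5203110429572012
[[-0.34   0.903 -0.264]
 [ 0.728  0.43   0.534]
 [ 0.595 -0.01  -0.804]]
```

At 36° of tilt j5 is heading for its -1.5 limit and j6 for 2.09. Pointing the tool more tangentially, at about 80° azimuth, should keep both in range, so I'll compute that move.

```bash
cat > plan.py <<'E'
from h import *
import sys
az=np.radians(float(sys.argv[1]));tgt=np.array([float(a) for a in sys.argv[2:5]])
s=readout.sense();R=Ro.from_quat(s['ee_rot']).as_matrix()
z=np.array([np.cos(az),np.sin(az),0]);x=np.array([0,0,1.]);Rt=np.c_[x,np.cross(z,x),z]
rv=Ro.from_matrix(R.T@Rt).as_rotvec();print('rot/180',(rv/np.pi).round(3),np.degrees(np.linalg.norm(rv)))
print('shift/.12',(R.T@(tgt-s['eef_pos'])/.12).round(3))
print('t',s['t'],s['eef_pos'].round(4),'q',s['qpos'].round(3),'open',s['opening'],'hole tilt deg',np.degrees(np.arccos(R[2,0])),'zaz',np.degrees(np.arctan2(R[1,2],R[0,2])))
E
python3 plan.py 80 .60 -.02 .22
```

```text
rot/180 [-0.184  0.288  0.089] 63.60215073080819
shift/.12 [0.614 0.608 0.253]
t 17.3 [ 0.5672 -0.1212  0.2014] q [ 0.011  0.659  0.657  1.259 -0.68   1.922  1.072] open 0.5203110429572012 hole tilt deg 53.47489390710751 zaz 116.28531580589538
```

Call:
play_rows --commands '[[[0.1,0.1,0.04,-0.023,0.036,0.011,1],[0.2,0.2,0.08,-0.046,0.072,0.022,1],[0.3,0.3,0.12,-0.069,0.108,0.033,1],[0.4,0.4,0.16,-0.092,0.144,0.045,1],[0.4,0.4,0.16,-0.092,0.144,0.045,1]]]'

```text
t: 17.8
eef_pos: [0.589, -0.0516, 0.2178]
ee_rot: [0.545, 0.655, 0.367, -0.374]
wrist_force: [-0.7, -0.2, -3.8]
opening: 0.524
```

```bash
python3 plan.py 80 .60 -.02 .22
```

```text
rot/180 [-0.092  0.145  0.046] 31.94029055454675
shift/.12 [0.12  0.128 0.218]
t 17.8 [ 0.589  -0.0516  0.2178] q [ 0.179  0.732  0.544  1.388 -1.075  2.013  0.96 ] open 0.5235665946131083 hole tilt deg 27.204150919975735 zaz 95.77588043353077
```

```bash
python3 plan.py 70 .60 -.02 .22
```

```text
rot/180 [-0.147  0.141  0.059] 38.07652118487915
shift/.12 [0.12  0.128 0.218]
t 17.8 [ 0.589  -0.0516  0.2178] q [ 0.179  0.732  0.544  1.388 -1.075  2.013  0.96 ] open 0.5235665946131083 hole tilt deg 27.204150919975735 zaz 95.77588043353077
```

Call:
play_rows --commands '[[[0.03,0.03,0.05,-0.03,0.028,0.012,1],[0.06,0.06,0.1,-0.06,0.056,0.024,1],[0.09,0.09,0.16,-0.09,0.084,0.036,1],[0.12,0.13,0.22,-0.12,0.112,0.048,1],[0.12,0.13,0.22,-0.147,0.141,0.059,1],[0.12,0.13,0.22,-0.147,0.141,0.059,1],[0.12,0.13,0.22,-0.147,0.141,0.059,1]]]'

```text
t: 18.5
eef_pos: [0.6016, -0.0195, 0.2237]
ee_rot: [0.577, 0.411, 0.579, -0.404]
wrist_force: [0.1, 0.3, -1.2]
opening: 0.528
```

```bash
python3 plan.py 70 .60 -.02 .22; python3 - <<'E'
from h import *
grab('scene','sc11');grab('side','s11');grab('wrist','w11')
E
```

```text
rot/180 [-0.002  0.001  0.003] 0.7183543936886391
shift/.12 [-0.031 -0.011 -0.009]
t 18.5 [ 0.6016 -0.0195  0.2237] q [ 0.327  0.734  0.405  1.812 -1.481  1.953  1.001] open 0.5276484537916167 hole tilt deg 0.5927794462443945 zaz 70.4048788211388
```

View pics/sc11.png

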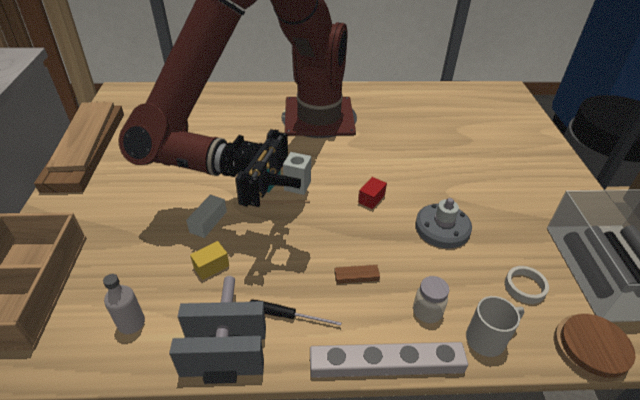

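View pics/s11.png

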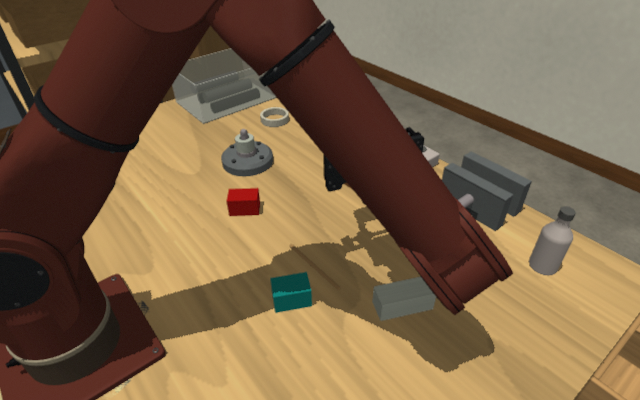

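View pics/w11.png

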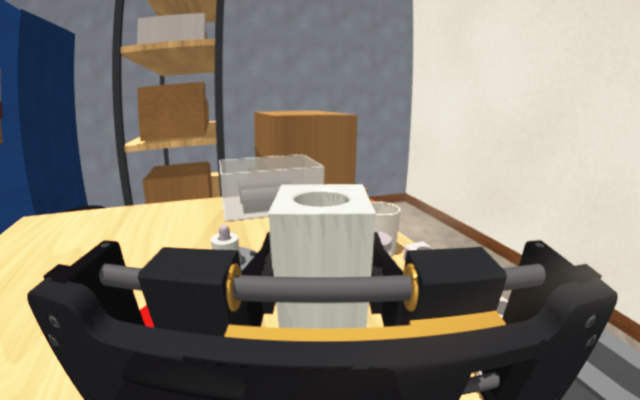

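The hole is now up. The wrist view shows the cap's open rim at (321,198), and the scene view shows the same at (296,160), with the spacer still on the shaft. j5 is -1.481, close to its -1.5 limit, so I'll yaw 6° back to give it some margin, settle, and check.

Call:
play_rows --commands '[[[0,0,0,0.015,0,0,1],[-0.05,0,0,0.033,0,0,1],[-0.1,0,0,0.033,0,0,1],[-0.1,0,0,0.033,0,0,1],[-0.1,0,0,0.033,0,0,1],[-0.1,0,0,0.033,0,0,1]]]'

```text
t: 19.25
eef_pos: [0.6016, -0.0203, 0.2119]
ee_rot: [0.555, 0.438, 0.558, -0.433]
wrist_force: [0.7, -0.3, -2.8]
opening: 0.524
```

```bash
python3 plan.py 76 .60 -.02 .212; python3 - <<'E'
from h import *
grab('scene','sc12');grab('wrist','w12')
s=readout.sense();print(s['qvel'].round(4),s['wrist_force'].round(1))
crop('sc12',230,110,470,260,'c20',3.3)
# cap top plane & height
for n,t,b in(('wrist','w12',(272,186,372,212)),('scene','sc12',(284,150,312,195))):
  u0,v0,u1,v1=b
  Q=np.array([world(n,t,u,v) for v in range(v0,v1) for u in range(u0,u1)])
  g=np.load(f'pics/{t}.npz')
  Q=Q[(np.hypot(Q[:,0]-.59,Q[:,1]+.07)<.06)&(Q[:,2]>.19)]
  zt=np.percentile(Q[:,2],80); T=Q[abs(Q[:,2]-zt)<.006]
  A=np.c_[T[:,:2]-T[:,:2].mean(0),np.ones(len(T))];k=np.linalg.lstsq(A,T[:,2],rcond=None)[0]
  print(n,len(T),T.mean(0),'tilt',np.degrees(np.arctan(np.hypot(k[0],k[1]))),'zmin/max',Q[:,2].min(),Q[:,2].max())
# other things vs start
for k,b in {'blk':(184,192,230,240),'off':(330,262,384,288),'spacer':(432,194,462,230)}.items():
  a0,b0,a1,b1=b
  Q=np.array([world('scene','sc12',u,v) for v in range(b0,b1) for u in range(a0,a1)])
  h={'blk':.046,'off':.018,'spacer':.078}[k];T=Q[abs(Q[:,2]-h)<.005]
  print(k,len(T),cv2.minAreaRect((T[:,:2]*1000).astype(np.float32)))
E
```

```text
rot/180 [-0.     0.     0.003] 0.4599432687906534
shift/.12 [ 0.001 -0.013 -0.001]
t 19.25 [ 0.6016 -0.0203  0.2119] q [ 0.337  0.802  0.382  1.709 -1.431  2.002  0.991] open 0.5244009270127149 hole tilt deg 0.4512706159938444 zaz 76.08877141446425
[ 0.0005  0.004  -0.0023 -0.0026 -0.0002 -0.0001  0.001 ] [-0.3  0.6 -2.5]
wrist 2166 [ 0.58738864 -0.07337685  0.24915595] tilt 2.705053933538574 zmin/max 0.23962034611831756 0.2507905436330333
scene 310 [ 0.59053668 -0.0736198   0.24965807] tilt 1.399325396486562 zmin/max 0.19053143079984347 0.25359247036736876
blk 584 ((499.73736572265625, -303.8978271484375), (48.56275939941406, 107.40863800048828), 64.03048706054688)
off 592 ((684.8742065429688, 61.164085388183594), (40.31039047241211, 99.7569580078125), 2.8176913261413574)
spacer 185 ((537.195556640625, 295.2513427734375), (48.827545166015625, 45.54115295410156), 64.76235961914062)
```

View pics/c20.png

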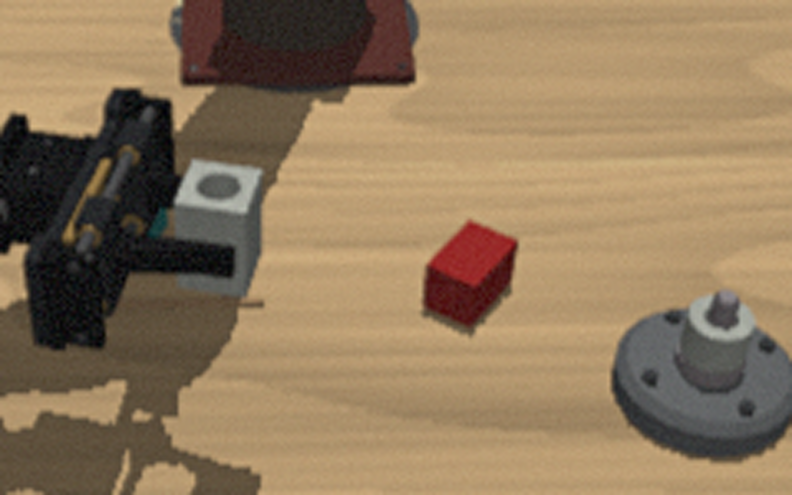

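The cap's hole is at crop (218,186) and the spacer sits on the shaft at crop (718,345). The cap's top is at 0.249 m, so its centre is about 0.214 m up. It is tilted less than 3°, holding still and touching nothing else. The blank and offcut are in place. Handing in.

```bash
python3 -c "
from bench import order
print(order.close_job())"
```

```text
the job is handed in; nothing more can be done
None
```

The spacer is on the shaft's shoulder and let go. The cap is held in the gripper with its hole straight up, ready to grease. I handed the job in at about 19.4 s of the 64 s; it reports no verdict.

- **Spacer:** right after release its top measured 77–79 mm in all three cameras (78 expected). It looked level and was within about 2 mm of the shaft axis. The last scene picture still shows it seated; that rougher reading puts its centre 3–4 mm off the axis.
- **Cap:** I took the short grey block, after seeing the hole in an enlarged crop. Its centre is about 21 cm above the bench, 1–3° from vertical by the cameras (0.5° by arm pose). It was holding still on a 45 N grip.
- **Things to leave alone:** the blank is within 1 mm of where it started. The offcut looks unmoved in the pictures, but I took no starting measurement to compare. I did not re-measure the pencil; nothing was moved near it.

**Readings that disagreed:**
- **Fingertips:** they end about 39–40 mm short of the reported TCP. My first grasp closed just above the spacer without moving it. I corrected for the offset and regripped.
- **My own slip:** on that first approach I also moved 6 mm sideways where about 1 mm was intended; it had no effect on the result.
- **Wrist force:** it reads about 2.5 N in the final pose, against about 4 N with the tool pointing down. The opening stayed at about 46 mm and the pictures show the cap firmly held.

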